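# Load the glass tray and lock it in the grinder bay

## Robot

A 6-joint arm with a two-finger parallel gripper is mounted at the origin on the work surface. World frame = base frame: x ahead of the robot, y to its left, z up, the work surface at z = 0. Lengths are in m, angles in rad, forces in N, time in s.
With the tool pointing down it reaches from about 0.3 to 0.75 m from the base axis. Payload 8.5 kg.
Tool frame: the origin (TCP) lies on the front face of the gripper's body, between the roots of the fingers; the fingertips stand 64 mm ahead of it and the grasp point (between the pads) lies 45 mm ahead of it; z points along the fingers, y is the line along which they close (so a half turn about z gives the same grasp; the last joint's range is limited). The gripper opens to 88 mm and grips with 3 to 60 N. Pads are 18 mm wide; open, the fingers measure 123 mm over their backs; the gripper's body (75 mm by 187 mm) begins 45 mm behind the grasp point.
Start: joints at [-1.468, 0.381, 1.297, -0, 1.464, -0.215], TCP at [0.172, -0.522, 0.303] pointing down, gripper open.
Joint ranges: [-3.11, 3.11], [-0.89, 2.33], [0.22, 2.48], [-1.42, 4.56], [0.17, 2.85], [-2.88, 2.88]. Speed limits (rad/s): [2.39, 2.39, 3.14, 3.14, 3.14, 3.14].

## Interface

Orientations are given as a unit quaternion [w, x, y, z].
In Python, from rig import bot, cams gives the robot as it stands.
- The arm moves only by the tool drive_tool, never from a script. Its argument "motion" is text: rows parted by semicolons, each of 5 numbers parted by spaces: the shift along the tool's x, y, z in m, then the turn about the tool's z in degrees, then the finger opening in m, from 0 to 0.0881. In form: dx dy dz roll gripper; .... A call has 1 to 20 rows; each row shifts and turns the commanded pose from where the row before left it, along the tool's axes as they then stand; what a row does not reach is not made up. A row lasts 1/10 s, in which the tool goes at most 50 mm and 8.59 degrees, less where a joint would pass 70% of its speed; a pose out of reach is approached as far as the arm can. A call with a gripper value outside its range is refused whole. The fingers move at their own pace and stop on an object; "squeeze" is the grip in N (left out, the last holds). Time passes only in rows, so rows that do not move let the fingers close. It gives the time, the measured TCP pose, the force, the opening and the grip force at its end, in the units of the state.
- bot.state(): the state, without advancing time (a new reading comes with each control period).
- cams.camera(name): name is "side" or "top" or "wrist"; returns the picture (400x640x3 uint8, red, green, blue); there is no depth.
- cams.calibration(name): a dict with "camera_matrix" (3x3 intrinsics, pixels), "distortion" ([k1, k2, p1, p2, k3] as OpenCV has them; the pictures are not rectified), "origin" and "attitude" of the camera in the world. Camera axes: x right, y down, z forward; pixel columns grow to the right and rows downward; lengths in m; the calibration is good to about 2 mm. A picture is of the moment at which its call begins: read the wrist's pose just before it. calibration takes no time and is no camera call; for the wrist camera it gives the pose at the moment of the call.
- bot.close_job(): hands the job in; it is judged then, once.
The state is a dict: "time_s": time; "joint_positions": joint angles; "dq": joint speeds; "joint_efforts": joint torques, N m; "tool_pos": TCP position; "tool_rot": TCP orientation; "wrist_force": force on the tool from outside, world axes, zero at the start; "moment": the same for the moment, N m; "finger_gap": opening from 0.0 (shut) to 1.0 (fully open); "gripper_force": force on a finger pad.
Only numpy, scipy, OpenCV 4.12 (cv2) and the standard library are available. Lean on these libraries where they do the work, as an engineer would, in place of code of your own. Each camera call takes 0.05 s, during which the arm holds its last target. There are 200 camera calls.

## Task

Swing the yellow latch well clear of the bay, then set the empty steel tray down flat in the bay so that its edge holds the yellow switch lever down, and only then lay every glass block that is there flat in the tray, none on top of another. Then turn the latch back over the tray's end until its hole lines up with the hole in the base, and push the red pin through both, fully home. Leave the spray bottle, tape roll and tape measure where they are.

Things in the scene. Friction and masses are not known exactly. Their poses are not given: they have to be found in the camera images.
- tray: steel tray, 148 mm (x) by 224 mm (y), 0.45 kg, starts empty on the table at the left; origin: centre of its underside. Floor 4 mm thick, rim 4 mm thick, 12 mm high over the underside; same when turned half round. On each side of its fin handle a clear field 140 (x) by 101 mm (y) takes two glass blocks, 60 mm sides along x, side by side (say x = +-34, y = +-57 mm)
- tray_handle (a point): grasp point on the tray's orange fin handle at the tray's centre: fin 14 mm thick (tray's y), 60 mm long (tray's x), top 56 mm above the tray's underside; this point 40 mm above the underside; axes as the tray
- seat (a point): centre of the bay deck's top on the fixed station, 25 mm above the table; axes of the station (x away from the robot, y away from the latch). The seated tray has the centre of its underside here and its y along this y, either way round. Blue lips 9 mm high over the deck surround it with 4 mm clearance on each side
- lever (a joint): yellow hinged lever of the tray-presence switch at the middle of the bay's far (+x) side, rad; 0 = free, tip 14 mm above the deck, under where the tray's far edge comes; about 0.37 when the tray lies flat on the deck and holds it down. Weak spring, about 1 N at the tip: the tray's weight is enough
- lever_tip (a point): tip of the yellow switch lever
- latch (a joint): yellow latch plate turning about a vertical pivot, rad, growing clockwise from above. 0 = locked: nose over the tray's end, its hole right above the base's hole. Range -0.45 to 1.75 (no stop at 0); stays where left (about 2 N at the handle turns it). Above 1.1 it is well clear of the bay; starts at 0.25 to 0.65, nose in the tray's way
- latch_pivot (a point): pivot axis of the latch at its plate's top; axes of the station, not turning with the latch; 190 mm from the seat along the station's -y. The plate lies 42 to 54 mm above the table; its nose is 50 mm wide and reaches 100 mm from the pivot
- latch_grip (a point): middle of the latch's upright black round handle, diameter 24 mm, 45 mm tall, from 54 to 99 mm above the table, 65 mm from the pivot (this point at 79 mm). At latch = 0 it lies from the pivot along the station's +x.
- latch_hole (a point): centre of the 20 mm through hole in the latch plate, at the plate's top face, 50 mm from the pivot
- lock_hole (a point): mouth of the fixed 20 mm through hole in the grey base under the latch, 36 mm above the table; 50 mm from the pivot along the station's -y
- pin_head (a point): centre of the red head of the locking pin: head diameter 34 mm, 30 mm tall, with a steel shank below it of diameter 16 mm and length 46 mm with a tapered tip. 0.12 kg. z up along the pin. At the start the pin stands upright in a 60 x 60 x 50 mm plywood stand (hole 19 mm wide, 48 mm deep, the head on top of the stand).
- pin_tip (a point): lower end of the pin's shank, 61 mm below the head's centre. With the pin fully home its head rests on the latch plate and the tip is 28 mm below lock_hole.
- sprayer: bystander: blue spray bottle, 60 mm wide, 140 mm tall, origin at its foot
- tape_roll: bystander: roll of paper tape, 90 mm wide, 48 mm high, origin at its foot
- tape_measure: bystander: yellow tape measure, 75 x 65 x 40 mm, origin at its foot
- glass1_mid (a point): centre of a glass block, 40 mm (x) by 60 mm (y) by 20 mm high, green glass with a blue film on top, 0.12 kg; it starts flat, film up, on the cardboard (6 mm thick) to the robot's right; it may be absent
- glass2_mid (a point): centre of a glass block, 40 mm (x) by 60 mm (y) by 20 mm high, green glass with a blue film on top, 0.12 kg; it starts flat, film up, on the cardboard (6 mm thick) to the robot's right; it may be absent
- glass3_mid (a point): centre of a glass block, 40 mm (x) by 60 mm (y) by 20 mm high, green glass with a blue film on top, 0.12 kg; it starts flat, film up, on the cardboard (6 mm thick) to the robot's right; it may be absent
- glass4_mid (a point): centre of a glass block, 40 mm (x) by 60 mm (y) by 20 mm high, green glass with a blue film on top, 0.12 kg; it starts flat, film up, on the cardboard (6 mm thick) to the robot's right; it may be absent
Mind the look-alikes: they are no part of the job. Of the things that look like the part that bears pin_head, take the one that is farthest to the robot's left at the start.

How it is judged:
By the outcome, as a careful person would: the job done as asked, in the order asked, and still so for the second after the job is handed in, with the robot touching nothing.
Of glass1, glass2, glass3, glass4 only 3 to 4 are there at a start; the rules pass over those that are not, and their reading is None.
At some moment in a run one of glass1, glass2, glass3, glass4 may be knocked a few centimetres aside while the robot is not near it.
It also fails if it takes over 210 s, if anything falls off the work surface, if the arm or the gripper's body presses on something with over 40 N, if the wrist force passes 120 N, or if a joint passes its speed limit or range.

## Working session

There is one attempt and no reset: what is moved stays moved. The work goes in short steps, Python scripts to look and compute and a tool call to move; the robot and the scene stay as the last step left them, time stands still between calls to the robot, and variables do not carry over. Pictures are saved under pics/ and viewed, at most 14 in all, crops included, and the job is handed in when it is done.

Besides the shell and the picture viewer there is one more tool, called after "Request:" by a JSON object that holds its "api" and its "payload", one argument or row to a line. drive_tool: Moves the arm, as the interface text tells. Its arguments: {"type":"object","properties":{"motion":{"type":"string"},"squeeze":{"type":"number"}},"required":["motion"]}

```bash
ls; mkdir -p pics; cat > h.py <<'E'
import numpy as np, cv2
from scipy.spatial.transform import Rotation as R
from rig import bot, cams
def cal(n):
    c=cams.calibration(n); a=np.array(c["attitude"],float)
    Rm=a if a.shape==(3,3) else R.from_quat(a[[1,2,3,0]]).as_matrix()
    return np.array(c["camera_matrix"],float),np.array(c["distortion"],float),np.array(c["origin"],float),Rm
def ray(c,uv):
    K,d,o,Rm=c
    p=cv2.undistortPoints(np.array(uv,float).reshape(-1,1,2),K,d).reshape(-1,2)
    return o,(Rm@np.c_[p,np.ones(len(p))].T).T
def plane(c,uv,z):
    o,v=ray(c,uv); return o+v*((z-o[2])/v[:,2])[:,None]
def proj(c,P):
    K,d,o,Rm=c
    return cv2.projectPoints(np.array(P,float).reshape(-1,1,3),R.from_matrix(Rm.T).as_rotvec(),-Rm.T@o,K,d)[0].reshape(-1,2)
def snap(n,f=None):
    c=cal(n); im=cams.camera(n)[:,:,::-1].copy()
    if f: cv2.imwrite("pics/"+f,im)
    return c,im
E
python3 - <<'E'
from h import *
for n in("top","side"):
    c,im=snap(n,n+"0.png"); print(n,c[2],c[3].round(3).tolist(),c[0][0,0])
print(bot.state())
E
```

```text
pics
top [ 0.27621793 -0.0114142   1.26216254] [[0.029, -0.971, 0.236], [-1.0, -0.028, 0.009], [-0.002, -0.236, -0.972]] 386.62350809538566
side [ 0.21493723 -0.70120831  0.58275006] [[0.896, -0.224, 0.384], [-0.444, -0.489, 0.751], [0.02, -0.843, -0.538]] 372.89583755108436
{'time_s': 0.1, 'joint_positions': array([-1.46826325e+00,  3.81173986e-01,  1.29810998e+00, -3.97241895e-06,
        1.46358869e+00, -2.15309364e-01]), 'dq': array([-0.00119098, -0.0006768 , -0.00249133, -0.00126709, -0.0010705 ,
       -0.00106037]), 'joint_efforts': array([ 3.98980163e-03, -4.38646424e+01, -2.24910700e+01,  7.14993873e-02,
        3.41971975e-02, -7.14135490e-05]), 'tool_pos': array([ 0.17186177, -0.52230641,  0.30220038]), 'tool_rot': array([-6.39098069e-04,  9.87398342e-01,  1.58253294e-01,  3.40979831e-05]), 'wrist_force': array([ 0.56829597,  0.81619876, -0.32485507]), 'moment': array([-0.05802405,  0.09008936,  0.02368413]), 'gripper_force': 0.0, 'finger_gap': 0.9971325427224768}
```

View pics/top0.png

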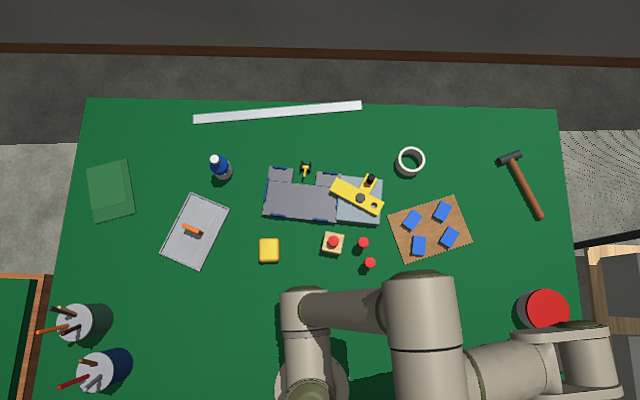

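View pics/side0.png

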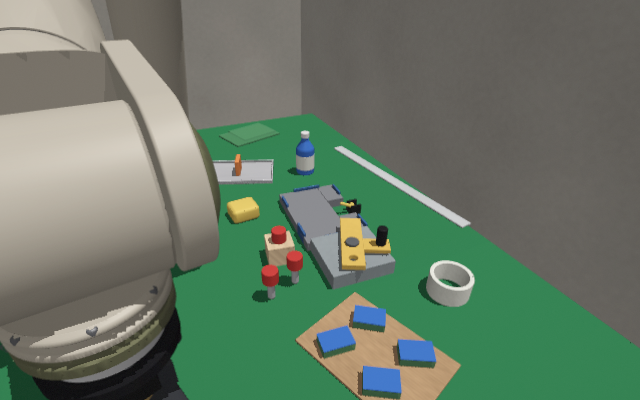

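Top view: tray handle (193,230), bay (300,198) with lever (306,170), latch with black handle (370,180), pin in the stand (333,241), four glasses (412,220), (441,211), (418,245), (450,237).
Pin candidates: (333,241) in the stand, (363,242) and (370,262) loose. The stand one is the leftmost, so I choose it. Next is a close crop with measurements.

```bash
python3 - <<'E'
from h import *
c=cal("top"); im=cv2.imread("pics/top0.png"); h=cv2.cvtColor(im,cv2.COLOR_BGR2HSV)
def blobs(lo,hi,z,nm,amin=15,roi=(150,480,130,285)):
    m=cv2.inRange(h,lo,hi); k=np.zeros_like(m); k[roi[2]:roi[3],roi[0]:roi[1]]=255; m&=k
    for ct in cv2.findContours(m,0,1)[0]:
        a=cv2.contourArea(ct)
        if a<amin: continue
        r=cv2.minAreaRect(ct); b=plane(c,cv2.boxPoints(r),z); e0=b[1]-b[0];e1=b[2]-b[1]
        e=e0 if np.hypot(*e0[:2])>np.hypot(*e1[:2]) else e1
        print(nm,np.round(r[0],1),a,plane(c,[r[0]],z)[0,:2].round(4),"L",np.linalg.norm(e0).round(3),np.linalg.norm(e1).round(3),"ang",np.degrees(np.arctan2(e[1],e[0])).round(1))
blobs((105,150,80),(125,255,255),0.026,"blue")
blobs((5,150,120),(14,255,255),0.056,"orange")
blobs((0,180,120),(4,255,255),0.080,"red")
blobs((20,150,120),(32,255,255),0.054,"yel")
blobs((0,0,0),(180,255,45),0.099,"black")
cr=im[150:275,250:400]
cv2.imwrite("pics/crop0.png",cv2.resize(cr,None,fx=4.8,fy=4.8,interpolation=cv2.INTER_CUBIC))
E
```

```text
blue [418.3 245.4] 201.5 [ 0.4391 -0.3291] L 0.06 0.04 ang -6.7
blue [448.9 237. ] 199.0 [ 0.4693 -0.4287] L 0.06 0.04 ang -30.5
blue [411.8 219.7] 187.5 [ 0.5224 -0.3105] L 0.061 0.038 ang -35.4
blue [441.9 210.9] 193.5 [ 0.5545 -0.4099] L 0.06 0.04 ang -30.0
blue [219.2 165.4] 150.5 [0.69   0.3328] L 0.058 0.055 ang -47.5
orange [190.1 228.3] 52.5 [0.4685 0.3982] L 0.013 0.057 ang -111.0
yel [268.5 249.5] 419.0 [0.4092 0.1462] L 0.06 0.072 ang -177.0
yel [360.6 188.3] 850.0 [ 0.6157 -0.1408] L 0.112 0.175 ang -118.1
yel [305.  170.5] 31.5 [0.6711 0.0417] L 0.02 0.038 ang -178.0
black [299.5 220. ] 46.5 [0.4971 0.0509] L 0.016 0.231 ang -92.4
black [369.  180.1] 16.0 [ 0.6305 -0.1622] L 0.02 0.019 ang -29.5
```

View pics/crop0.png

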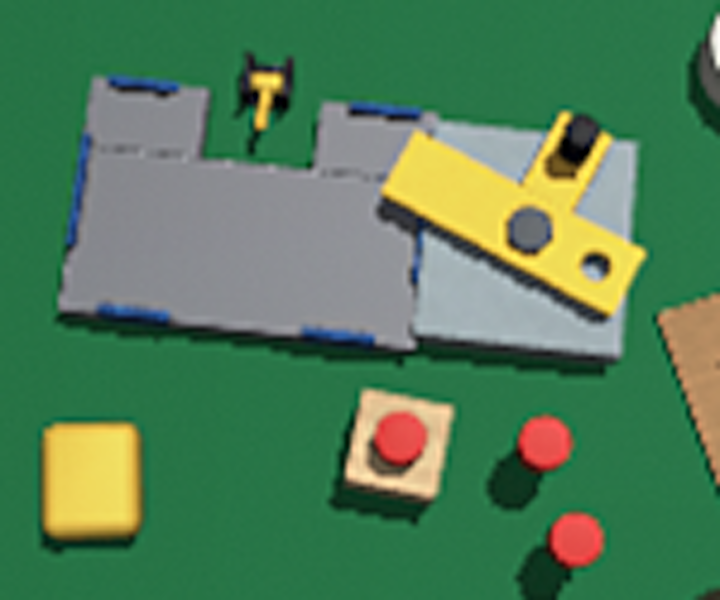

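The crop confirms that the leftmost red-headed pin, at crop (400,438), stands in the plywood stand. The pivot is at crop (530,230) and the latch hole at (595,265). I'll work out the station pose and the reach to the latch handle.

```bash
cat >> h.py <<'E'
def pose():
    s=bot.state(); q=s["tool_rot"]; M=R.from_quat(q[[1,2,3,0]]).as_matrix()
    return s["tool_pos"],M,np.degrees(np.arctan2(M[1,0],M[0,0]))
def go(g,yaw,lift=0.045):
    """grasp point g, tool-x yaw deg (mod 180) -> roll first, then shift in rolled tool axes"""
    p,M,y=pose(); d=(yaw-y+90)%180-90
    t=np.array(g,float)+[0,0,lift]; a=np.radians(y+d)
    X=np.array([np.cos(a),np.sin(a),0]); Y=np.array([np.sin(a),-np.cos(a),0])
    v=t-p; print("roll %.2f  dx %.4f dy %.4f dz %.4f"%(-d,v@X,v@Y,-v[2]),"tilt",M[:,2].round(3),"yaw",y.round(2))
E
python3 - <<'E'
from h import *
c=cal("top"); P=lambda u,v,z:plane(c,[(250+u/4.8,150+v/4.8)],z)[0]
pv=P(530,230,.056); hole=P(595,265,.054)
a=P(60,313,.025);b=P(415,350,.025);l=P(95,77,.025)
print("pivot",pv,"hole",hole,np.hypot(*(hole-pv)[:2]))
yv=(a-b);ang=np.degrees(np.arctan2(yv[1],yv[0]));print("yang near",ang-90)
r=P(415,350,.025);d=P(620,355,.036);d2=P(635,140,.036);d1=P(440,120,.036)
for q in((d2-d),(l-a)):print(np.degrees(np.arctan2(q[1],q[0])),np.hypot(q[0],q[1]))
q=d1-d2;print(np.degrees(np.arctan2(q[1],q[0]))-90)
hv=hole-pv;print("latch ang: hole dir",np.degrees(np.arctan2(hv[1],hv[0]))+90)
st=np.array([np.array([0.6305,-0.1622])]);hd=st[0]-pv[:2];print("handle dir",np.degrees(np.arctan2(hd[1],hd[0])),np.hypot(*hd))
go([.6305,-.1622,.2],-33)
E
```

```text
pivot [ 0.58309434 -0.13992958  0.056     ] hole [ 0.56073678 -0.18363746  0.054     ] 0.04909418568510045
yang near -4.381917903512829
-4.41324820819403 0.15122356600624678
-4.719647646950593 0.1699987747244557
-4.4725762113667
latch ang: hole dir -27.090759061652122
handle dir -25.163383945072226 0.052376221954956496
roll 51.21  dx 0.1885 dy -0.5518 dz 0.0572 tilt [-0.     0.001 -1.   ] yaw 18.21
```

```bash
python3 -c "
from h import *
go([.600,-.150,.20],-27)"
```

```text
roll 45.21  dx 0.2125 dy -0.5261 dz 0.0572 tilt [-0.     0.001 -1.   ] yaw 18.21
```

Request:
{"api": "drive_tool", "payload": {
  "motion": "0.017 -0.044 0 4 0.088;0.0177 -0.0438 0 4 0.088;0 0 0 7.5 0.088;0 0 0 7.5 0.088;0 0 0 7.5 0.088;0 0 0 7.5 0.088;0 0 0 7.2 0.088;0.016 -0.045 0 0 0.088;0.016 -0.045 0 0 0.088;0.016 -0.045 0 0 0.088;0.016 -0.045 0 0 0.088;0.016 -0.045 0 0 0.088;0.016 -0.045 0 0 0.088;0.016 -0.045 0 0 0.088;0.016 -0.045 0.02 0 0.088;0.016 -0.045 0.02 0 0.088;0.016 -0.045 0.017 0 0.088;0 0 0 0 0.088"
}}

```text
time_s: 1.9
tool_pos: [0.5264, -0.0992, 0.2446]
tool_rot: [-0.001, 0.973, -0.231, -0.002]
wrist_force: [-0.1, -0.6, 0.1]
finger_gap: 1.0
gripper_force: 0.0
```

```bash
python3 - <<'E'
from h import *
p,M,y=pose(); print(p,y)
c,im=snap("wrist","w1.png"); print(c[2]-p,c[3][:,2])
E
```

```text
[ 0.52637282 -0.09918234  0.24455834] -26.701356884429277
[ 0.06464288 -0.03150607  0.08025586] [-0.25429043  0.12976754 -0.95838237]
```

View pics/w1.png

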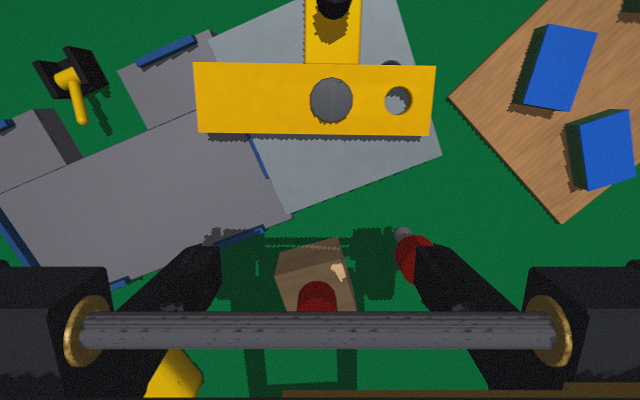

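Wrist view: pivot boss (331,100), latch hole (398,100), black handle top (332,5), lever (75,95), deck edges visible, stand (316,275) with the chosen pin.

```bash
python3 - <<'E'
from h import *
c=cal("wrist")
pv,ho=plane(c,[(331,100),(398,100)],.054); print("pivot",pv,"hole",ho)
e=plane(c,[(195,62),(436,67),(198,132),(430,136)],.054); 
f=lambda q:np.degrees(np.arctan2(q[1],q[0]))
print("latch angs",f(e[0]-e[1])-90,f(e[2]-e[3])-90,f(pv-ho)-90, e.round(3).tolist())
b=plane(c,[(291,217),(442,155),(397,0)],.036); print("base edges",f(b[0]-b[1])-90,f(b[2]-b[1]))
d=plane(c,[(291,217),(92,297)],.025)
print(f(d[1]-d[0])-90, d)
a=np.radians(f(pv-ho)); ha=pv[:2]+.065*np.array([np.sin(a),-np.cos(a)]); print("handle",ha,f(np.r_[ha-pv[:2],0]))
print(plane(c,[(332,8)],.099))
go([*ha,.079],-27)
E
```

```text
pivot [ 0.58331215 -0.14029405  0.054     ] hole [ 0.56096352 -0.18452125  0.054     ]
latch angs -27.912372163919628 -27.76813785591967 -26.80811804801246 [[0.651, -0.065, 0.054], [0.57, -0.218, 0.054], [0.608, -0.04, 0.054], [0.526, -0.196, 0.054]]
base edges -3.5217985790932147 -5.499318496276229
-3.9558821363418275 [[ 0.50799463 -0.06433742  0.025     ]
 [ 0.52250195  0.14544818  0.025     ]]
handle [ 0.64132607 -0.16960931] -26.80811804801248
[[ 0.6298384  -0.16197456  0.099     ]]
roll 0.23  dx 0.1345 dy 0.0084 dz 0.1218 tilt [-0.003  0.001 -1.   ] yaw -26.77
```

Request:
{"api": "drive_tool", "payload": {
  "motion": "0.04 0.0028 0 0 0.088;0.04 0.0028 0 0 0.088;0.04 0.0029 0 0 0.088;0.0145 0 0 0 0.088;0 0 0.03 0 0.088;0 0 0.03 0 0.088;0 0 0.03 0 0.088;0 0 0.03 0 0.088;0 0 0 0 0.088;0 0 0 0 0.015;0 0 0 0 0.015;0 0 0 0 0.015;0 0 0 0 0.015;0 0 0 0 0.015;0 0 0 0 0.015",
  "squeeze": 10
}}

```text
time_s: 3.45
tool_pos: [0.6406, -0.1714, 0.1276]
tool_rot: [0.0, 0.972, -0.233, 0.0]
wrist_force: [-0.3, 1.0, -0.7]
finger_gap: 0.48
gripper_force: 0.0
```

Request:
{"api": "drive_tool", "payload": {
  "motion": "0 0 0 0 0.015;0 0 0 0 0.015;0 0 0 0 0.015;0 0 0 0 0.015;-0.00025 0.00567 0 5 0.015;-0.00025 0.00567 0 5 0.015;-0.00025 0.00567 0 5 0.015;-0.00025 0.00567 0 5 0.015;-0.00025 0.00567 0 5 0.015;-0.00025 0.00567 0 5 0.015;-0.00025 0.00567 0 5 0.015;-0.00025 0.00567 0 5 0.015;-0.00025 0.00567 0 5 0.015;-0.00025 0.00567 0 5 0.015;-0.00025 0.00567 0 5 0.015;-0.00025 0.00567 0 5 0.015;0 0 0 0 0.015;0 0 0 0 0.015"
}}

```text
time_s: 5.25
tool_pos: [0.5853, -0.2044, 0.1273]
tool_rot: [-0.001, 0.726, -0.688, -0.003]
wrist_force: [-0.9, 13.1, 4.4]
finger_gap: 0.264
gripper_force: 10.0
```

Request:
{"api": "drive_tool", "payload": {
  "motion": "0 0 0 0 0.06;0 0 0 0 0.06;0 0 0 0 0.06;0 0 0 0 0.06;0 0 -0.03 0 0.06;0 0 -0.04 0 0.06;0 0 -0.04 0 0.06;0 0 -0.03 0 0.06;-0.04 0 0 0 0.06;-0.04 0 0 0 0.06;0 0 0 0 0.06"
}}

```text
time_s: 6.35
tool_pos: [0.5814, -0.1234, 0.2679]
tool_rot: [-0.0, 0.727, -0.687, -0.0]
wrist_force: [0.1, -0.3, -0.3]
finger_gap: 0.682
gripper_force: 0.0
```

```bash
python3 - <<'E'
from h import *
p,M,y=pose(); print(p,y)
c,im=snap("wrist"); c2,i2=snap("top")
i2=cv2.resize(i2[140:280,150:400],(640,358)); cv2.imwrite("pics/c2.png",np.vstack([im[:240],i2]))
E
```

```text
[ 0.58144626 -0.12342735  0.2678882 ] -86.78120445448049
```

View pics/c2.png

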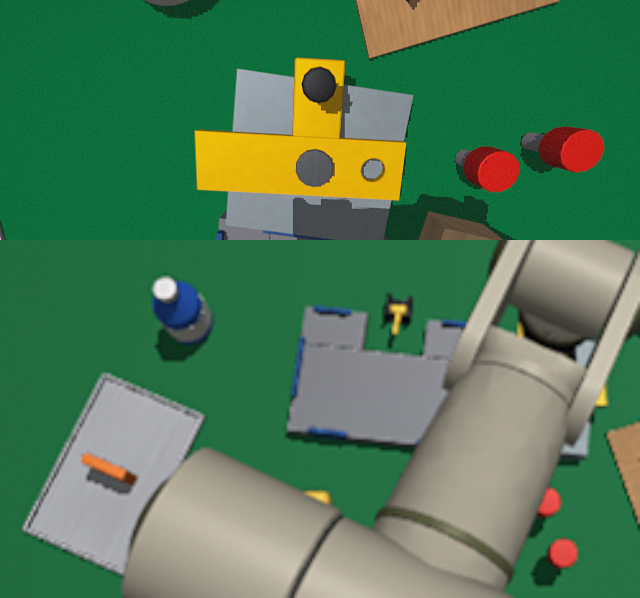

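Latch: swung to about 1.44 rad, well clear of the bay. Next is the tray, whose fin is at crop (108,468).

```bash
python3 - <<'E'
s=open('h.py').read()
s=s.replace("def go(g,yaw,lift=0.045):","def go(g,yaw,lift=0.045,d=None):").replace("p,M,y=pose(); d=(yaw-y+90)%180-90","p,M,y=pose(); d=(yaw-y+90)%180-90 if d is None else d")
open('h.py','w').write(s)
from h import *
go([.447,.342,.205],69,d=69+86.8)
E
```

```text
roll -155.80  dx 0.3887 dy -0.2948 dz 0.0175 tilt [ 0.    -0.001 -1.   ] yaw -86.92
```

Request:
{"api": "drive_tool", "payload": {
  "motion": "0 0 0 -8 0.088;0 0 0 -8 0.088;0 0 0 -8 0.088;0 0 0 -8 0.088;0 0 0 -8 0.088;0 0 0 -8 0.088;0 0 0 -8 0.088;0 0 0 -8 0.088;0 0 0 -8 0.088;0 0 0 -8 0.088;0 0 0 -8 0.088;0 0 0 -8 0.088;0 0 0 -8 0.088;0 0 0 -8 0.088;0 0 0 -8 0.088;0 0 0 -8 0.088;0 0 0 -8 0.088;0 0 0 -8 0.088;0 0 0 -8 0.088;0 0 0 -3.8 0.088"
}}

```text
time_s: 8.45
tool_pos: [0.5819, -0.1287, 0.267]
tool_rot: [0.0, 0.824, 0.566, -0.0]
wrist_force: [-0.1, -0.7, -0.1]
finger_gap: 0.996
gripper_force: 0.0
```

Request:
{"api": "drive_tool", "payload": {
  "motion": "0.036 -0.027 0 0 0.088;0.036 -0.027 0 0 0.088;0.036 -0.027 0 0 0.088;0.036 -0.027 0 0 0.088;0.036 -0.027 0 0 0.088;0.036 -0.027 0 0 0.088;0.036 -0.027 0 0 0.088;0.036 -0.027 0 0 0.088;0.036 -0.027 0 0 0.088;0.036 -0.027 0 0 0.088;0.0287 -0.0248 0.0175 0 0.088;0 0 0 0 0.088;0 0 0 0 0.088"
}}

```text
time_s: 9.75
tool_pos: [0.4482, 0.3417, 0.2494]
tool_rot: [0.0, 0.825, 0.565, -0.0]
wrist_force: [0.1, 0.1, -0.7]
finger_gap: 0.997
gripper_force: 0.0
```

```bash
python3 - <<'E'
from h import *
p,M,y=pose(); print(p,y)
c,im=snap("wrist","w3.png"); h=cv2.cvtColor(im,cv2.COLOR_BGR2HSV)
m=cv2.inRange(h,(5,150,90),(14,255,255))
for ct in cv2.findContours(m,0,1)[0]:
    if cv2.contourArea(ct)>200:
        r=cv2.minAreaRect(ct);print(r); print(plane(c,[r[0]],.056),plane(c,cv2.boxPoints(r),.056).round(3).tolist())
E
```

```text
[0.44815514 0.34166109 0.24936139] 68.82299240270378
((317.5, 111.5), (79.0, 17.0), 90.0)
[[0.47053529 0.40139939 0.056     ]] [[0.475, 0.43, 0.056], [0.486, 0.425, 0.056], [0.466, 0.371, 0.056], [0.454, 0.376, 0.056]]
```

View pics/w3.png

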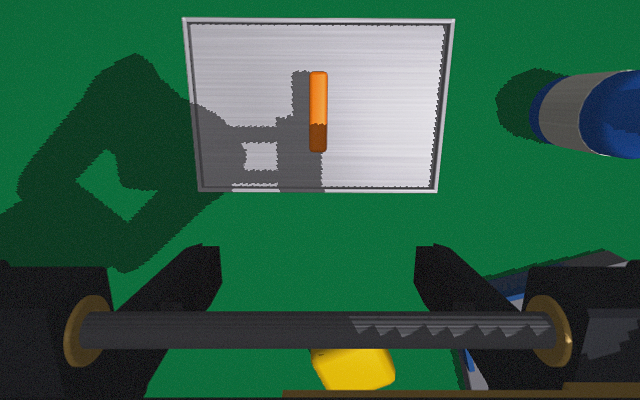

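The tray is square to the tool: rim corners (183,18), (454,20), (437,191), (200,191), and the fin is at (317,112). The sprayer at the right is clear of the fingers.

```bash
python3 - <<'E'
from h import *
c=cal("wrist"); r=plane(c,[(183,18),(454,20),(437,191),(200,191)],.012); print(r.mean(0),[np.degrees(np.arctan2(*(r[i]-r[j])[[1,0]])) for i,j in((0,3),(1,2))],[np.linalg.norm(r[i]-r[j]) for i,j in((0,1),(2,3),(0,3))])
go([.4705,.4014,.040],68.8)
E
```

```text
[0.471696   0.39966944 0.012     ] [np.float64(68.80368449367626), np.float64(68.68150967835683)] [np.float64(0.22077780800068364), np.float64(0.22046395884994383), np.float64(0.14542718870366583)]
roll -0.05  dx 0.0642 dy -0.0013 dz 0.1648 tilt [ 0. -0. -1.] yaw 68.75
```

Request:
{"api": "drive_tool", "payload": {
  "motion": "0.032 0 0.02 0 0.088;0.032 -0.001 0.02 0 0.088;0 0 0.04 0 0.088;0 0 0.04 0 0.088;0 0 0.03 0 0.088;0 0 0.0145 0 0.088;0 0 0 0 0.088;0 0 0 0 0.005;0 0 0 0 0.005;0 0 0 0 0.005;0 0 0 0 0.005;0 0 0 0 0.005;0 0 0 0 0.005;0 0 0 0 0.005;0 0 0 0 0.005;0 0 0 0 0.005;0 0 0 0 0.005;0 0 0 0 0.005",
  "squeeze": 45
}}

```text
time_s: 11.6
tool_pos: [0.4698, 0.402, 0.0853]
tool_rot: [0.0, 0.825, 0.565, 0.0]
wrist_force: [0.9, -1.0, -0.5]
finger_gap: 0.154
gripper_force: 45.0
```

Request:
{"api": "drive_tool", "payload": {
  "motion": "0 0 0 0 0.005;0 0 0 0 0.005;0 0 0 0 0.005;0 0 -0.01 0 0.005;0 0 -0.02 0 0.005;0 0 -0.03 0 0.005;0 0 -0.03 0 0.005;0 0 -0.03 0 0.005;0 0 0 0 0.005;0 0 0 0 0.005"
}}

```text
time_s: 12.6
tool_pos: [0.4692, 0.4018, 0.2048]
tool_rot: [-0.0, 0.825, 0.565, -0.0]
wrist_force: [0.0, -0.9, -4.5]
finger_gap: 0.154
gripper_force: 45.0
```

```bash
python3 - <<'E'
from h import *
c,im=snap("wrist"); im2=snap("side")[1]
cv2.imwrite("pics/w4.png",np.vstack([cv2.resize(im,(480,300)),cv2.resize(im2[80:320,180:564],(480,300))])); print(bot.state()["wrist_force"],bot.state()["finger_gap"])
go([.5978,.0495,.14],-4.4,d=-73.2)
E
```

```text
[-0.65508674 -0.59257531 -4.14343746] 0.15527014417058735
roll 73.20  dx 0.1554 dy 0.3412 dz 0.0184 tilt [-0.003 -0.002 -1.   ] yaw 68.81
```

View pics/w4.png

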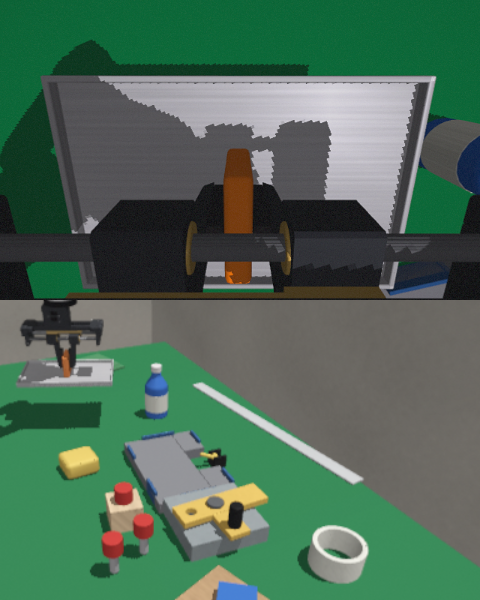

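The tray hangs level on its fin (rim far edge at row 76 of the upper half, columns 42–434), and the lever and bay are clear. Next I measure the tray in the hand and the bay from its blue lips.

```bash
python3 - <<'E'
from h import *
p,M,y=pose(); c=cal("wrist")
r=plane(c,[(56,101),(579,101)],p[2]-.085+.012)-p; print("tray far corners in tool",(r@M).round(4).tolist())
c=cal("top"); im=cv2.imread("pics/top0.png"); h=cv2.cvtColor(im,cv2.COLOR_BGR2HSV)
m=cv2.inRange(h,(105,120,50),(125,255,255)); m[:,:255]=0; m[:,345:]=0
pv=np.array([.5833,-.1402]); a=np.radians(-4.4); X=np.array([np.cos(a),np.sin(a)]); Y=np.array([-X[1],X[0]])
for ct in cv2.findContours(m,0,1)[0]:
    if cv2.contourArea(ct)<3: continue
    r=cv2.minAreaRect(ct); q=plane(c,[r[0]],.034)[0,:2]-pv-.19*Y; b=plane(c,cv2.boxPoints(r),.034)[:,:2]-pv-.19*Y
    print(np.round(r[0],1),"lip in station mm",(1e3*q@X).round(1),(1e3*q@Y).round(1),(1e3*b@X).round(0),(1e3*b@Y).round(0))
q=plane(c,[(250+265/4.8,150+90/4.8)],.039)[0,:2]-pv-.19*Y; print("lever",q@X,q@Y)
E
```

```text
tray far corners in tool [[0.0725, -0.1099, 0.0731], [0.0723, 0.108, 0.0725]]
[320.  219.7] lip in station mm -80.5 -67.7 [-83. -77. -78. -84.] [-45. -45. -91. -90.]
[277.  214.8] lip in station mm -79.3 72.7 [-82. -76. -77. -83.] [96. 96. 50. 50.]
[266. 189.] lip in station mm 2.9 120.0 [-35.  41.  41. -35.] [122. 122. 118. 118.]
[330.  172.6] lip in station mm 81.5 -84.0 [79. 85. 84. 78.] [ -61.  -61. -107. -107.]
[279.5 167.2] lip in station mm 82.7 85.6 [80. 86. 85. 80.] [108. 108.  64.  64.]
lever 0.0845430710595783 -0.0008346560847412239
```

```bash
python3 -c "
from h import *
go([.6003,.0501,.13],-4.8,d=-4.8-68.8)"
```

```text
roll 73.60  dx 0.1602 dy 0.3393 dz 0.0284 tilt [-0.003 -0.002 -1.   ] yaw 68.81
```

Request:
{"api": "drive_tool", "payload": {
  "motion": "0 0 0 4 0.005;0 0 0 8 0.005;0 0 0 8 0.005;0 0 0 8 0.005;0 0 0 8 0.005;0 0 0 8 0.005;0 0 0 8 0.005;0 0 0 8 0.005;0 0 0 8 0.005;0 0 0 5.6 0.005;0 0 0 0 0.005;0 0 0 0 0.005"
}}

```text
time_s: 13.9
tool_pos: [0.4695, 0.4018, 0.2042]
tool_rot: [0.001, 0.999, -0.04, -0.001]
wrist_force: [0.8, 0.4, -3.7]
finger_gap: 0.151
gripper_force: 45.0
```

Request:
{"api": "drive_tool", "payload": {
  "motion": "0.008 0.017 0 0 0.005;0.016 0.034 0 0 0.005;0.016 0.034 0 0 0.005;0.016 0.034 0 0 0.005;0.016 0.034 0 0 0.005;0.016 0.034 0 0 0.005;0.016 0.034 0 0 0.005;0.016 0.034 0 0 0.005;0.016 0.034 0 0 0.005;0.016 0.034 0 0 0.005;0.008 0.0165 0 0 0.005;0 0 0.02 0 0.005;0 0 0.02 0 0.005;0 0 0.02 0 0.005;0 0 0 0 0.005;0 0 0 0 0.005;0 0 0 0 0.005"
}}

```text
time_s: 15.6
tool_pos: [0.6012, 0.0506, 0.1465]
tool_rot: [0.0, 0.999, -0.041, 0.001]
wrist_force: [-0.5, 0.4, -3.9]
finger_gap: 0.157
gripper_force: 45.0
```

```bash
python3 - <<'E'
from h import *
go([.6003,.0501,.065],-4.8)
a=snap("side")[1][150:310,250:450]; b=snap("wrist")[1]
cv2.imwrite("pics/s5.png",np.vstack([cv2.resize(a,(640,350),interpolation=cv2.INTER_CUBIC),b[:240]])); print(bot.state()["wrist_force"])
E
```

```text
roll 0.06  dx -0.0008 dy 0.0005 dz 0.0365 tilt [ 0.002 -0.    -1.   ] yaw -4.74
[-0.31569386  1.02228971 -4.50740009]
```

View pics/s5.png

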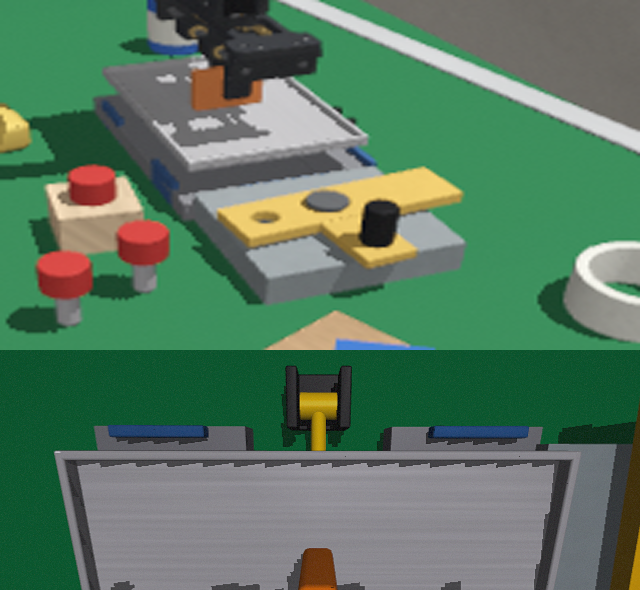

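The side view shows the tray hovering just above the bay. In the wrist view the far lips are at rows 76–87 (columns 109–207 and 430–527), the lever is at (318,85) and the tray's far corners are at (56,103) and (579,102).

```bash
python3 - <<'E'
from h import *
p,M,y=pose(); c=cal("wrist")
print("lip inner (exp x .078)",((plane(c,[(109,88),(207,88),(430,87),(527,88)],.034)-p)@M).round(4).tolist())
print("tray (exp .074,+-.112)",((plane(c,[(56,103),(579,102)],p[2]-.073)-p)@M).round(4).tolist())
print("lever",((plane(c,[(318,85)],.039)-p)@M).round(4).tolist())
E
```

```text
lip inner (exp x .078) [[0.077, -0.1097, 0.1126], [0.077, -0.0588, 0.1126], [0.0775, 0.0572, 0.1126], [0.0769, 0.1076, 0.1126]]
tray (exp .074,+-.112) [[0.07, -0.1107, 0.0731], [0.0703, 0.108, 0.0731]]
lever [[0.0783, -0.001, 0.1076]]
```

Request:
{"api": "drive_tool", "payload": {
  "motion": "0.0025 0 0 0 0.005;0 0 0 0 0.005;0 0 0.01 0 0.005;0 0 0.01 0 0.005;0 0 0.006 0 0.005;0 0 0.004 0 0.005;0 0 0 0 0.005;0 0 0.003 0 0.005;0 0 0.002 0 0.005;0 0 0 0 0.005;0 0 0 0 0.005"
}}

```text
time_s: 16.8
tool_pos: [0.6034, 0.0501, 0.1105]
tool_rot: [0.0, 0.999, -0.042, 0.0]
wrist_force: [0.7, 0.3, -3.1]
finger_gap: 0.151
gripper_force: 45.0
```

```bash
python3 - <<'E'
from h import *
p,M,y=pose(); print(p,y,bot.state()["wrist_force"]); c,im=snap("wrist","w6.png")
a=snap("side")[1][150:310,250:450]
cv2.imwrite("pics/s6.png",np.vstack([cv2.resize(a,(640,350),interpolation=cv2.INTER_CUBIC),im[:240]]))
E
```

```text
[0.60336129 0.05011089 0.11049741] -4.7896852459784585 [ 0.68020696  0.27933093 -3.09645062]
```

View pics/s6.png

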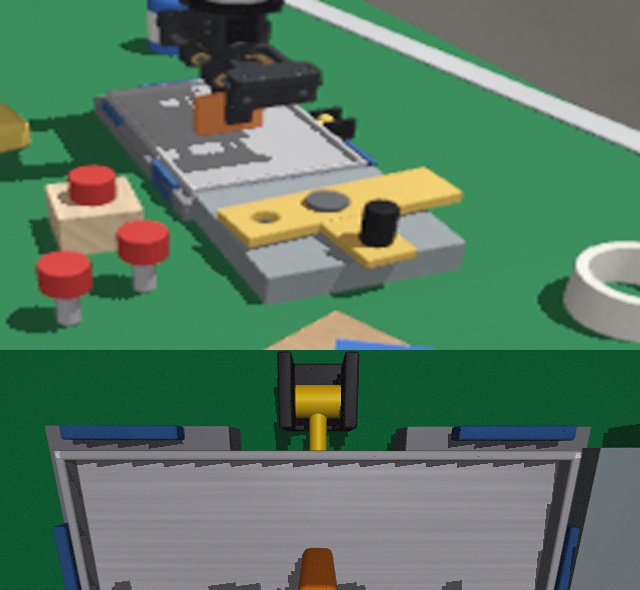

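The tray is inside the lips, with the side lips visible evenly at (65,540) and (565,540), and its weight is still partly on the gripper. I'll lower it the last millimetre and release.

Request:
{"api": "drive_tool", "payload": {
  "motion": "0 0 0.001 0 0.005;0 0 0 0 0.005;0 0 0 0 0.03;0 0 0 0 0.05;0 0 0 0 0.05;0 0 0 0 0.05;0 0 -0.02 0 0.05;0 0 -0.04 0 0.05;0 0 -0.04 0 0.05;0 0 -0.04 0 0.05;-0.03 0 0 0 0.05;0 0 0 0 0.05"
}}

```text
time_s: 18.1
tool_pos: [0.5714, 0.0531, 0.2505]
tool_rot: [-0.0, 0.999, -0.042, 0.0]
wrist_force: [0.8, -0.6, -0.0]
finger_gap: 0.562
gripper_force: 0.0
```

```bash
python3 - <<'E'
from h import *
c,im=snap("wrist","w7.png"); p,M,y=pose(); print(p,y)
h=cv2.cvtColor(im,cv2.COLOR_BGR2HSV); m=cv2.inRange(h,(5,150,90),(14,255,255))
ct=max(cv2.findContours(m,0,1)[0],key=cv2.contourArea); r=cv2.minAreaRect(ct);b=plane(c,cv2.boxPoints(r),.081); print(r,b.mean(0),b.round(4).tolist())
E
```

```text
[0.57248705 0.05282604 0.24983322] -4.781595464004968
((318.0, 156.5), (83.0, 18.0), 90.0) [0.60252765 0.05148018 0.081     ] [[0.6326, 0.0552, 0.081], [0.6316, 0.0428, 0.081], [0.5724, 0.0474, 0.081], [0.5735, 0.0605, 0.081]]
```

View pics/w7.png

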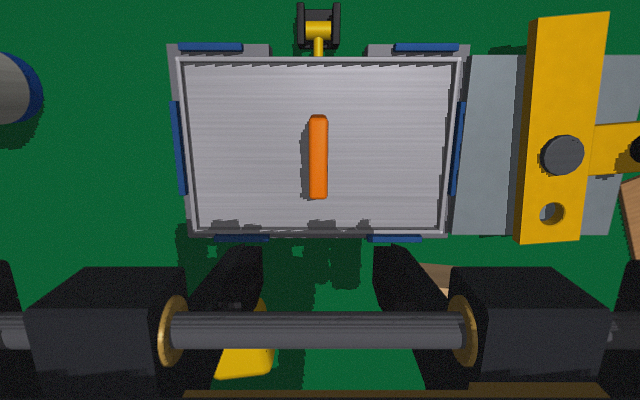

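The tray is seated square in the bay, with all lips visible around it, the fin at (318,156) and the lever under its far edge at (318,45). Next I look over the glasses.

```bash
cat >> h.py <<'E'
def glasses(c,im,z=.026):
    h=cv2.cvtColor(im,cv2.COLOR_BGR2HSV); m=cv2.inRange(h,(105,150,60),(125,255,255)); out=[]
    for ct in cv2.findContours(m,0,1)[0]:
        if cv2.contourArea(ct)<300: continue
        q=plane(c,ct.reshape(-1,2),z)[:,:2]; r=cv2.minAreaRect((q*1000).astype(np.float32)); b=cv2.boxPoints(r)
        e=max(b[1]-b[0],b[2]-b[1],key=np.linalg.norm); an=(np.degrees(np.arctan2(e[1],e[0]))+90)%180-90
        out.append((np.array(r[0])/1000,an)); print("glass",np.round(r[0],1),"size",np.round(r[1],1),"ang %.1f"%an)
    return out
E
python3 -c "
from h import *
go([.43,-.335,.255],-30)"
```

```text
roll 25.22  dx 0.0705 dy 0.4071 dz -0.0502 tilt [ 0. -0. -1.] yaw -4.78
```

Request:
{"api": "drive_tool", "payload": {
  "motion": "0 0 -0.025 6 0.062;0 0 -0.025 7 0.062;0 0 0 7 0.062;0 0 0 5.2 0.062;0.007 0.041 0 0 0.062;0.007 0.041 0 0 0.062;0.007 0.041 0 0 0.062;0.007 0.041 0 0 0.062;0.007 0.041 0 0 0.062;0.007 0.041 0 0 0.062;0.007 0.041 0 0 0.062;0.007 0.041 0 0 0.062;0.007 0.041 0 0 0.062;0.0075 0.038 0 0 0.062;0 0 0 0 0.062;0 0 0 0 0.062"
}}

```text
time_s: 19.75
tool_pos: [0.431, -0.3358, 0.2986]
tool_rot: [-0.0, 0.966, -0.259, -0.0]
wrist_force: [-0.2, -0.1, -1.2]
finger_gap: 0.702
gripper_force: 0.0
```

```bash
python3 - <<'E'
from h import *
p,M,y=pose(); print(p,y); c,im=snap("wrist","w8.png"); g=glasses(c,im)
for q,a in g: go([*q,.028],a)
E
```

```text
[ 0.43102409 -0.33580417  0.29858212] -30.078267683069477
glass [ 441.3 -329.7] size [39.8 59.7] ang -7.2
glass [ 523.5 -311.4] size [39.9 59.4] ang -36.4
glass [ 470.9 -428.7] size [40.1 59.4] ang -32.0
glass [ 546.7 -405.5] size [39.4 39.5] ang -30.1
roll -22.76  dx 0.0093 dy -0.0064 dz 0.2258 tilt [-0.001  0.001 -1.   ] yaw -29.99
roll 6.40  dx 0.0602 dy -0.0736 dz 0.2258 tilt [-0.001  0.001 -1.   ] yaw -29.99
roll 2.02  dx 0.0833 dy 0.0586 dz 0.2258 tilt [-0.001  0.001 -1.   ] yaw -29.99
roll 0.14  dx 0.1353 dy 0.0031 dz 0.2258 tilt [-0.001  0.001 -1.   ] yaw -29.99
```

View pics/w8.png

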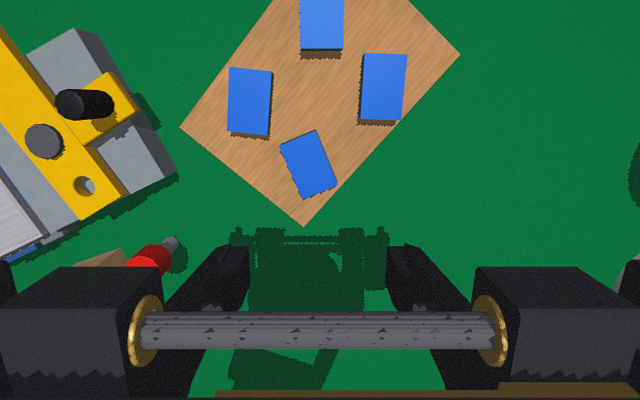

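Four glasses on the cardboard: (308,165), (250,102), (384,87) and (322,25). The last is cut off at the picture's edge. I pick the nearest one first.

Request:
{"api": "drive_tool", "payload": {
  "motion": "0.009 -0.006 0 0 0.062;0 0 0.03 -7.6 0.062;0 0 0.03 -7.6 0.062;0 0 0.03 -7.6 0.062;0 0 0.04 0 0.062;0 0 0.04 0 0.062;0 0 0.03 0 0.062;0 0 0.016 0 0.062;0 0 0 0 0.062"
}}

```text
time_s: 20.7
tool_pos: [0.4424, -0.3328, 0.0814]
tool_rot: [-0.001, 0.998, -0.062, -0.001]
wrist_force: [0.3, -0.4, -0.2]
finger_gap: 0.703
gripper_force: 0.0
```

```bash
python3 -c "
from h import *
go([.4413,-.3297,.0275],-7.2)"
```

```text
roll 0.11  dx -0.0015 dy -0.0030 dz 0.0089 tilt [-0.003  0.003 -1.   ] yaw -7.09
```

Request:
{"api": "drive_tool", "payload": {
  "motion": "-0.0015 -0.003 0.004 0 0.062;0 0 0.005 0 0.062;0 0 0 0 0.062;0 0 0 0 0.03;0 0 0 0 0.03;0 0 0 0 0.03;0 0 0 0 0.03;0 0 0 0 0.03;0 0 0 0 0.03;0 0 -0.01 0 0.03;0 0 -0.03 0 0.03;0 0 -0.04 0 0.03;0 0 -0.04 0 0.03;0 0 0 0 0.03;0 0 0 0 0.03",
  "squeeze": 20
}}

```text
time_s: 22.2
tool_pos: [0.4405, -0.3311, 0.1948]
tool_rot: [0.0, 0.998, -0.063, 0.0]
wrist_force: [-0.2, -0.1, -2.4]
finger_gap: 0.452
gripper_force: 20.0
```

```bash
python3 -c "
from h import *
go([.6407,.1048,.09],-4.8)"
```

```text
roll -2.39  dx 0.1630 dy -0.4511 dz 0.0598 tilt [ 0.001 -0.001 -1.   ] yaw -7.19
```

Request:
{"api": "drive_tool", "payload": {
  "motion": "0 0 0 -2.4 0.03;0.015 -0.041 0 0 0.03;0.015 -0.041 0 0 0.03;0.015 -0.041 0 0 0.03;0.015 -0.041 0 0 0.03;0.015 -0.041 0 0 0.03;0.015 -0.041 0 0 0.03;0.015 -0.041 0 0 0.03;0.015 -0.041 0 0 0.03;0.015 -0.041 0 0 0.03;0.015 -0.041 0 0 0.03;0.013 -0.0411 0.02 0 0.03;0 0 0.02 0 0.03;0 0 0.02 0 0.03;0 0 0 0 0.03;0 0 0 0 0.03"
}}

```text
time_s: 23.8
tool_pos: [0.6405, 0.1045, 0.1335]
tool_rot: [0.0, 0.999, -0.042, -0.001]
wrist_force: [0.2, -0.8, -1.1]
finger_gap: 0.451
gripper_force: 20.0
```

```bash
python3 -c "
from h import *
go([.6407,.1048,.05],-4.8)"
```

```text
roll -0.01  dx 0.0002 dy -0.0003 dz 0.0385 tilt [-0.002  0.    -1.   ] yaw -4.81
```

Request:
{"api": "drive_tool", "payload": {
  "motion": "0 0 0.015 0 0.03;0 0 0.012 0 0.03;0 0 0.006 0 0.03;0 0 0.004 0 0.03;0 0 0 0 0.03;0 0 0 0 0.056;0 0 0 0 0.056;0 0 0 0 0.056;0 0 0 0 0.056;0 0 -0.02 0 0.056;0 0 -0.04 0 0.056;0 0 -0.04 0 0.056;0 0 0 0 0.056"
}}

```text
time_s: 25.1
tool_pos: [0.6423, 0.1047, 0.2033]
tool_rot: [-0.0, 0.999, -0.042, 0.005]
wrist_force: [0.6, 0.0, 0.5]
finger_gap: 0.634
gripper_force: 0.0
```

Request:
{"api": "drive_tool", "payload": {
  "motion": "-0.0157 0.041 -0.02 0 0.062;-0.0157 0.041 -0.02 0 0.062;-0.0157 0.041 -0.02 0 0.062;-0.0157 0.041 -0.02 0 0.062;-0.0157 0.041 -0.01 0 0.062;-0.0157 0.041 0 0 0.062;-0.0157 0.041 0 0 0.062;-0.0157 0.041 0 0 0.062;-0.0157 0.041 0 0 0.062;-0.0157 0.041 0 0 0.062;-0.0157 0.041 0 0 0.062;0 0 0 8 0.062;0 0 0 8 0.062;0 0 0 8 0.062;0 0 0 0 0.062;0 0 0 0 0.062"
}}

```text
time_s: 26.7
tool_pos: [0.431, -0.3302, 0.287]
tool_rot: [-0.0, 0.969, -0.247, -0.0]
wrist_force: [0.0, -0.2, 1.0]
finger_gap: 0.705
gripper_force: 0.0
```

```bash
python3 - <<'E'
from h import *
p,M,y=pose(); print(p,y); c,im=snap("wrist","w9.png"); g=glasses(c,im)
for q,a in g: go([*q,.0275],a)
E
```

```text
[ 0.43098511 -0.33024127  0.28695765] -28.57012546046088
glass [ 470.7 -428.9] size [40.2 59.4] ang -32.0
glass [ 537.3 -339.4] size [ 61.2 134.9] ang -63.5
roll 3.41  dx 0.0860 dy 0.0626 dz 0.2146 tilt [-0.  0. -1.] yaw -28.59
roll 34.88  dx 0.0556 dy -0.0910 dz 0.2146 tilt [-0.  0. -1.] yaw -28.59
```

View pics/w9.png

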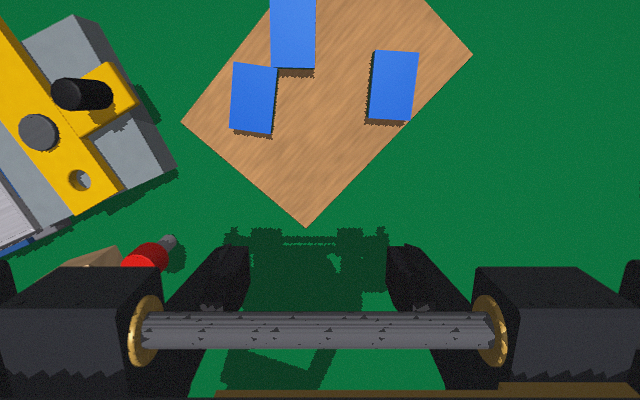

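The glass at the top has been knocked to (293,32) and now sits corner to corner with the one at (253,98). I take the free right one (392,85) first.

Request:
{"api": "drive_tool", "payload": {
  "motion": "0 0 0 3.4 0.062;0.043 0.0313 0.03 0 0.062;0.043 0.0313 0.03 0 0.062;0 0 0.04 0 0.062;0 0 0.04 0 0.062;0 0 0.04 0 0.062;0 0 0.02 0 0.062;0 0 0.008 0 0.062;0 0 0.006 0 0.062;0 0 0 0 0.062;0 0 0 0 0.03;0 0 0 0 0.03;0 0 0 0 0.03;0 0 0 0 0.03;0 0 0 0 0.03;0 0 0 0 0.03;0 0 -0.02 0 0.03;0 0 -0.05 0 0.03;0 0 -0.05 0 0.03;0 0 0 0 0.03"
}}

```text
time_s: 28.75
tool_pos: [0.4647, -0.4127, 0.212]
tool_rot: [0.004, 0.961, -0.276, 0.006]
wrist_force: [-0.1, -0.2, -0.6]
finger_gap: 0.341
gripper_force: 0.0
```

```bash
python3 -c "
from h import *
go([.6311,-.0088,.09],-4.8)"
```

```text
roll -27.25  dx 0.1320 dy -0.4164 dz 0.0770 tilt [ 0.009 -0.011 -1.   ] yaw -32.05
```

The grip missed because the first steps exceeded the 50 mm per row cap. I look again.

Request:
{"api": "drive_tool", "payload": {
  "motion": "-0.03 0 -0.03 0 0.062;-0.03 0 -0.03 0 0.062;0 -0.04 -0.02 0 0.062;0 -0.03 0 0 0.062;0 0 0 0 0.062;0 0 0 0 0.062"
}}

```text
time_s: 29.35
tool_pos: [0.4499, -0.3198, 0.2841]
tool_rot: [0.0, 0.961, -0.276, -0.0]
wrist_force: [0.5, 0.5, 0.5]
finger_gap: 0.705
gripper_force: 0.0
```

```bash
python3 - <<'E'
from h import *
p,M,y=pose(); print(p,y); c,im=snap("wrist","w10.png"); g=glasses(c,im)
for q,a in g: go([*q,.0275],a)
E
```

```text
[ 0.44991341 -0.31978218  0.28410786] -32.05151797396898
glass [ 478.5 -425.4] size [40.1 59.4] ang -34.2
glass [ 538.1 -341.1] size [ 62.7 137.4] ang -61.1
roll 2.08  dx 0.0829 dy 0.0707 dz 0.2114 tilt [-0.  0. -1.] yaw -32.13
roll 28.94  dx 0.0610 dy -0.0673 dz 0.2114 tilt [-0.  0. -1.] yaw -32.13
```

View pics/w10.png

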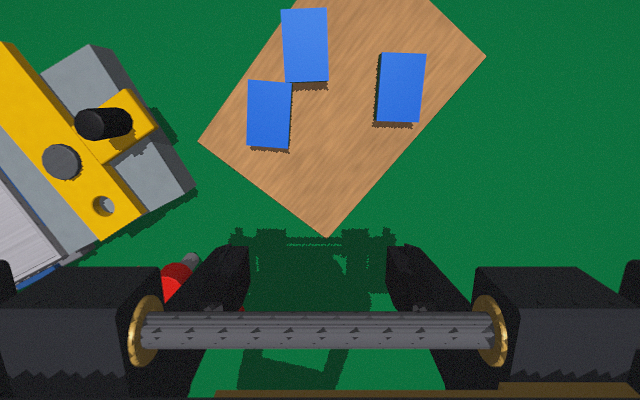

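The right block was only nudged and still lies flat at (401,88). The others are at (269,115) and (305,45). I retry with smaller steps.

Request:
{"api": "drive_tool", "payload": {
  "motion": "0 0 0 2.1 0.062;0.0207 0.0177 0.02 0 0.062;0.0207 0.0177 0.02 0 0.062;0.0207 0.0177 0.02 0 0.062;0.0207 0.0177 0.02 0 0.062;0 0 0.03 0 0.062;0 0 0.03 0 0.062;0 0 0.02 0 0.062;0 0 0 0 0.062;0 0 0 0 0.062"
}}

```text
time_s: 30.4
tool_pos: [0.478, -0.426, 0.1244]
tool_rot: [0.0, 0.955, -0.295, -0.0]
wrist_force: [-0.0, 0.9, 0.1]
finger_gap: 0.704
gripper_force: 0.0
```

```bash
sed -i 's/(125,255,255)); out=\[\]/(125,255,255)); m=cv2.erode(m,np.ones((5,5))); out=[]/' h.py; python3 - <<'E'
from h import *
go([.4785,-.4254,.0275],-34.2)
im=cv2.imread("pics/w10.png")
E
```

```text
roll -0.12  dx 0.0001 dy -0.0008 dz 0.0519 tilt [-0. -0. -1.] yaw -34.32
```

Request:
{"api": "drive_tool", "payload": {
  "motion": "0 -0.0008 0.02 0 0.062;0 0 0.02 0 0.062;0 0 0.008 0 0.062;0 0 0.004 0 0.062;0 0 0 0 0.062;0 0 0 0 0.03;0 0 0 0 0.03;0 0 0 0 0.03;0 0 0 0 0.03;0 0 0 0 0.03;0 0 0 0 0.03;0 0 -0.01 0 0.03;0 0 -0.03 0 0.03;0 0 -0.04 0 0.03;0 0 -0.04 0 0.03;0 0 0 0 0.03;0 0 0 0 0.03"
}}

```text
time_s: 32.1
tool_pos: [0.4787, -0.4243, 0.1928]
tool_rot: [0.0, 0.956, -0.295, 0.0]
wrist_force: [1.0, -0.2, -1.8]
finger_gap: 0.453
gripper_force: 20.0
```

```bash
python3 -c "
from h import *
go([.6311,-.0088,.09],-4.8)"
```

```text
roll -29.48  dx 0.1171 dy -0.4268 dz 0.0578 tilt [ 0.001 -0.001 -1.   ] yaw -34.28
```

Request:
{"api": "drive_tool", "payload": {
  "motion": "0 0 0 -7.4 0.03;0 0 0 -7.4 0.03;0 0 0 -7.4 0.03;0 0 0 -7.3 0.03;0.0098 -0.0356 0 0 0.03;0.0098 -0.0356 0 0 0.03;0.0098 -0.0356 0 0 0.03;0.0098 -0.0356 0 0 0.03;0.0098 -0.0356 0 0 0.03;0.0098 -0.0356 0 0 0.03;0.0098 -0.0356 0 0 0.03;0.0098 -0.0356 0 0 0.03;0.0098 -0.0356 0 0 0.03;0.0098 -0.0356 0 0 0.03;0.0098 -0.0356 0 0 0.03;0.0093 -0.0352 0 0 0.03;0 0 0.02 0 0.03;0 0 0.02 0 0.03;0 0 0 0 0.03;0 0 0 0 0.03"
}}

```text
time_s: 34.1
tool_pos: [0.6308, -0.0091, 0.1514]
tool_rot: [-0.0, 0.999, -0.042, -0.001]
wrist_force: [-0.2, 0.3, -0.4]
finger_gap: 0.445
gripper_force: 20.0
```

```bash
python3 -c "
from h import *
go([.6311,-.0088,.0515],-4.8)"
```

```text
roll -0.00  dx 0.0002 dy -0.0003 dz 0.0549 tilt [-0.002  0.001 -1.   ] yaw -4.8
```

Request:
{"api": "drive_tool", "payload": {
  "motion": "0 0 0.02 0 0.03;0 0 0.02 0 0.03;0 0 0.01 0 0.03;0 0 0.005 0 0.03;0 0 0 0 0.03;0 0 0 0 0.056;0 0 0 0 0.056;0 0 0 0 0.056;0 0 0 0 0.056;0 0 -0.02 0 0.056;0 0 -0.04 0 0.056;0 0 -0.04 0 0.056;0 0 0 0 0.056"
}}

```text
time_s: 35.4
tool_pos: [0.6327, -0.0092, 0.2031]
tool_rot: [0.001, 0.999, -0.042, 0.005]
wrist_force: [0.0, -0.2, -0.5]
finger_gap: 0.636
gripper_force: 0.0
```

Request:
{"api": "drive_tool", "payload": {
  "motion": "-0.0154 0.0325 -0.02 0 0.062;-0.0154 0.0325 -0.02 0 0.062;-0.0154 0.0325 -0.02 0 0.062;-0.0154 0.0325 -0.02 0 0.062;-0.0154 0.0325 -0.01 0 0.062;-0.0154 0.0325 0 0 0.062;-0.0154 0.0325 0 0 0.062;-0.0154 0.0325 0 0 0.062;-0.0154 0.0325 0 0 0.062;-0.0154 0.0325 0 0 0.062;0 0 0 8 0.062;0 0 0 8 0.062;0 0 0 8 0.062;0 0 0 6 0.062;0 0 0 0 0.062;0 0 0 0 0.062"
}}

```text
time_s: 37.0
tool_pos: [0.4504, -0.3199, 0.2869]
tool_rot: [-0.0, 0.955, -0.298, -0.0]
wrist_force: [-0.5, -0.1, 0.6]
finger_gap: 0.705
gripper_force: 0.0
```

```bash
python3 - <<'E'
from h import *
p,M,y=pose(); print(p,y); c,im=snap("wrist","w11.png"); g=glasses(c,im)
for q,a in g: go([*q,.0275],a)
E
```

```text
[ 0.45044404 -0.31991876  0.28687413] -34.62639046712113
glass [ 522.9 -309.9] size [35.7 55.6] ang -36.1
glass [ 554.5 -370.9] size [35.4 56.1] ang -29.7
roll 1.50  dx 0.0526 dy -0.0509 dz 0.2145 tilt [-0.  0. -1.] yaw -34.64
roll -4.94  dx 0.1156 dy -0.0073 dz 0.2145 tilt [-0.  0. -1.] yaw -34.64
```

Request:
{"api": "drive_tool", "payload": {
  "motion": "0 0 0 1.5 0.062;0.0175 -0.017 0.02 0 0.062;0.0175 -0.017 0.02 0 0.062;0.0176 -0.0169 0.02 0 0.062;0 0 0.03 0 0.062;0 0 0.03 0 0.062;0 0 0.03 0 0.062;0 0 0 0 0.062;0 0 0 0 0.062"
}}

```text
time_s: 37.95
tool_pos: [0.5232, -0.3103, 0.1379]
tool_rot: [0.0, 0.95, -0.311, 0.0]
wrist_force: [-0.8, 0.0, 2.1]
finger_gap: 0.706
gripper_force: 0.0
```

```bash
python3 -c "
from h import *
go([.5229,-.3099,.0275],-36.1)"
```

```text
roll -0.19  dx -0.0005 dy -0.0001 dz 0.0654 tilt [ 0. -0. -1.] yaw -36.29
```

Request:
{"api": "drive_tool", "payload": {
  "motion": "0 0 0.025 0 0.062;0 0 0.025 0 0.062;0 0 0.01 0 0.062;0 0 0.005 0 0.062;0 0 0 0 0.062;0 0 0 0 0.03;0 0 0 0 0.03;0 0 0 0 0.03;0 0 0 0 0.03;0 0 0 0 0.03;0 0 0 0 0.03;0 0 -0.01 0 0.03;0 0 -0.03 0 0.03;0 0 -0.04 0 0.03;0 0 -0.04 0 0.03;0 0 0 0 0.03;0 0 0 0 0.03"
}}

```text
time_s: 39.65
tool_pos: [0.5229, -0.3099, 0.1927]
tool_rot: [0.0, 0.95, -0.311, 0.0]
wrist_force: [-0.0, -1.0, -1.0]
finger_gap: 0.454
gripper_force: 20.1
```

```bash
python3 -c "
from h import *
go([.5729,.1104,.0515],-4.8)"
```

```text
roll -31.49  dx 0.0147 dy -0.4231 dz 0.0962 tilt [ 0.001 -0.001 -1.   ] yaw -36.29
```

Request:
{"api": "drive_tool", "payload": {
  "motion": "0 0 0 -7.9 0.03;0 0 0 -7.9 0.03;0 0 0 -7.9 0.03;0 0 0 -7.8 0.03;0.0012 -0.0353 0 0 0.03;0.0012 -0.0353 0 0 0.03;0.0012 -0.0353 0 0 0.03;0.0012 -0.0353 0 0 0.03;0.0012 -0.0353 0 0 0.03;0.0012 -0.0353 0 0 0.03;0.0012 -0.0353 0 0 0.03;0.0012 -0.0353 0 0 0.03;0.0012 -0.0353 0 0 0.03;0.0012 -0.0353 0 0 0.03;0.0012 -0.0353 0 0 0.03;0.0015 -0.0348 0 0 0.03;0 0 0.02 0 0.03;0 0 0.02 0 0.03;0 0 0 0 0.03;0 0 0 0 0.03"
}}

```text
time_s: 41.65
tool_pos: [0.5727, 0.1102, 0.1514]
tool_rot: [0.0, 0.999, -0.042, -0.001]
wrist_force: [0.1, -0.9, 0.1]
finger_gap: 0.451
gripper_force: 20.1
```

```bash
python3 -c "
from h import *
go([.5729,.1104,.0515],-4.8)"
```

```text
roll -0.00  dx 0.0002 dy -0.0002 dz 0.0549 tilt [-0.002  0.    -1.   ] yaw -4.8
```

Request:
{"api": "drive_tool", "payload": {
  "motion": "0 0 0.02 0 0.03;0 0 0.02 0 0.03;0 0 0.01 0 0.03;0 0 0.005 0 0.03;0 0 0 0 0.03;0 0 0 0 0.056;0 0 0 0 0.056;0 0 0 0 0.056;0 0 0 0 0.056;0 0 -0.02 0 0.056;0 0 -0.04 0 0.056;0 0 -0.04 0 0.056;0 0 0 0 0.056"
}}

```text
time_s: 42.95
tool_pos: [0.5746, 0.1104, 0.2026]
tool_rot: [-0.0, 0.999, -0.042, 0.005]
wrist_force: [0.8, 0.2, 0.5]
finger_gap: 0.635
gripper_force: 0.0
```

Request:
{"api": "drive_tool", "payload": {
  "motion": "-0.0056 0.0364 -0.02 0 0.062;-0.0056 0.0364 -0.02 0 0.062;-0.0056 0.0364 -0.02 0 0.062;-0.0056 0.0364 -0.02 0 0.062;-0.0056 0.0364 -0.01 0 0.062;-0.0056 0.0364 0 0 0.062;-0.0056 0.0364 0 0 0.062;-0.0056 0.0364 0 0 0.062;-0.0056 0.0364 0 0 0.062;-0.0056 0.0364 0 0 0.062;-0.0056 0.0364 0 0 0.062;-0.0056 0.0364 0 0 0.062;0 0 0 8 0.062;0 0 0 8 0.062;0 0 0 8 0.062;0 0 0 0 0.062;0 0 0 0 0.062"
}}

```text
time_s: 44.65
tool_pos: [0.4695, -0.3193, 0.2868]
tool_rot: [-0.0, 0.969, -0.247, -0.0]
wrist_force: [0.6, -0.9, 0.3]
finger_gap: 0.707
gripper_force: 0.0
```

```bash
python3 - <<'E'
from h import *
p,M,y=pose(); print(p,y); c,im=snap("wrist","w12.png"); g=glasses(c,im)
for q,a in g: go([*q,.0275],a)
E
```

```text
[ 0.46951886 -0.31928399  0.28682107] -28.57372170481164
glass [ 554.8 -370.9] size [35.6 55.8] ang -30.2
roll 1.60  dx 0.0997 dy 0.0018 dz 0.2144 tilt [-0.  0. -1.] yaw -28.59
```

Request:
{"api": "drive_tool", "payload": {
  "motion": "0 0 0 1.6 0.062;0.025 0.0005 0.02 0 0.062;0.025 0.0005 0.02 0 0.062;0.025 0.0005 0.02 0 0.062;0.0247 0.0003 0.02 0 0.062;0 0 0.03 0 0.062;0 0 0.03 0 0.062;0 0 0.02 0 0.062;0 0 0 0 0.062;0 0 0 0 0.062"
}}

```text
time_s: 45.7
tool_pos: [0.5549, -0.3715, 0.1278]
tool_rot: [0.0, 0.965, -0.262, 0.0]
wrist_force: [0.1, -0.8, 1.1]
finger_gap: 0.707
gripper_force: 0.0
```

```bash
python3 -c "
from h import *
go([.5548,-.3709,.0275],-30.2)"
```

```text
roll -0.18  dx -0.0004 dy -0.0005 dz 0.0553 tilt [ 0. -0. -1.] yaw -30.38
```

Request:
{"api": "drive_tool", "payload": {
  "motion": "0 0 0.02 0 0.062;0 0 0.02 0 0.062;0 0 0.01 0 0.062;0 0 0.005 0 0.062;0 0 0 0 0.062;0 0 0 0 0.03;0 0 0 0 0.03;0 0 0 0 0.03;0 0 0 0 0.03;0 0 0 0 0.03;0 0 0 0 0.03;0 0 -0.01 0 0.03;0 0 -0.03 0 0.03;0 0 -0.04 0 0.03;0 0 -0.04 0 0.03;0 0 0 0 0.03;0 0 0 0 0.03"
}}

```text
time_s: 47.4
tool_pos: [0.5546, -0.3712, 0.1928]
tool_rot: [0.0, 0.965, -0.262, 0.0]
wrist_force: [-0.2, -0.0, -2.2]
finger_gap: 0.454
gripper_force: 20.0
```

```bash
python3 -c "
from h import *
go([.5633,-.0032,.0515],-4.8)"
```

```text
roll -25.59  dx -0.0221 dy -0.3674 dz 0.0963 tilt [ 0.001 -0.001 -1.   ] yaw -30.39
```

Request:
{"api": "drive_tool", "payload": {
  "motion": "0 0 0 -6.4 0.03;0 0 0 -6.4 0.03;0 0 0 -6.4 0.03;0 0 0 -6.4 0.03;-0.002 -0.0334 0 0 0.03;-0.002 -0.0334 0 0 0.03;-0.002 -0.0334 0 0 0.03;-0.002 -0.0334 0 0 0.03;-0.002 -0.0334 0 0 0.03;-0.002 -0.0334 0 0 0.03;-0.002 -0.0334 0 0 0.03;-0.002 -0.0334 0 0 0.03;-0.002 -0.0334 0 0 0.03;-0.002 -0.0334 0 0 0.03;-0.0021 -0.0334 0 0 0.03;0 0 0.02 0 0.03;0 0 0.02 0 0.03;0 0 0 0 0.03;0 0 0 0 0.03"
}}

```text
time_s: 49.3
tool_pos: [0.563, -0.0034, 0.1516]
tool_rot: [-0.0, 0.999, -0.042, -0.001]
wrist_force: [0.2, -0.9, -1.1]
finger_gap: 0.446
gripper_force: 20.0
```

```bash
python3 -c "
from h import *
go([.5633,-.0032,.0515],-4.8)"
```

```text
roll -0.00  dx 0.0002 dy -0.0003 dz 0.0551 tilt [-0.002  0.001 -1.   ] yaw -4.8
```

Request:
{"api": "drive_tool", "payload": {
  "motion": "0 0 0.02 0 0.03;0 0 0.02 0 0.03;0 0 0.01 0 0.03;0 0 0.005 0 0.03;0 0 0 0 0.03;0 0 0 0 0.056;0 0 0 0 0.056;0 0 0 0 0.056;0 0 0 0 0.056;0 0 -0.02 0 0.056;0 0 -0.04 0 0.056;0 0 -0.04 0 0.056;-0.01 0 -0.04 0 0.056;-0.01 0 -0.04 0 0.056;0 0 0 0 0.056;0 0 0 0 0.056"
}}

```text
time_s: 50.9
tool_pos: [0.5433, -0.0017, 0.2778]
tool_rot: [0.0, 0.999, -0.042, 0.001]
wrist_force: [0.5, -0.1, -0.9]
finger_gap: 0.639
gripper_force: 0.0
```

```bash
python3 - <<'E'
from h import *
p,M,y=pose(); print(p,y); c,im=snap("wrist","w13.png"); g=glasses(c,im,.049)
a=np.radians(-4.8);X=np.array([np.cos(a),np.sin(a)]);Y=np.array([-X[1],X[0]])
for q,_ in g: d=q-[.602,.0508]; print((d@X).round(4),(d@Y).round(4))
# latch: pivot disc + hole by circles on the yellow plate
h=cv2.cvtColor(im,cv2.COLOR_BGR2HSV); m=cv2.inRange(h,(20,120,80),(34,255,255))
ct,hi=cv2.findContours(m,cv2.RETR_CCOMP,1)
for k,q in enumerate(ct):
    if hi[0][k][3]>=0 and cv2.contourArea(q)>60: r=cv2.fitEllipse(q); print("hole in yellow",np.round(r[0],1),np.round(r[1],1),plane(c,[r[0]],.054).round(4))
st=snap("top","top13.png"); cv2.imwrite("pics/c13.png",np.vstack([cv2.resize(im,(576,360)),cv2.resize(st[1][140:280,200:536],(576,240))]))
E
```

```text
[ 0.5432686  -0.00169235  0.27775325] -4.7915034215398284
glass [564.3  -1.9] size [35.7 55. ] ang -4.9
glass [573.8 110.6] size [36.1 55.1] ang -5.1
glass [640.8 105. ] size [36.4 56.2] ang -4.8
glass [632.1  -7.7] size [36.  56.2] ang -4.8
-0.0331 -0.0557
-0.0331 0.0572
0.0341 0.0573
0.0349 -0.0558
hole in yellow [471.3 178. ] [18.3 24.8] [[ 0.5368 -0.1356  0.054 ]]
hole in yellow [476.7 122.3] [37.8 42.4] [[ 0.5846 -0.1383  0.054 ]]
```

View pics/c13.png

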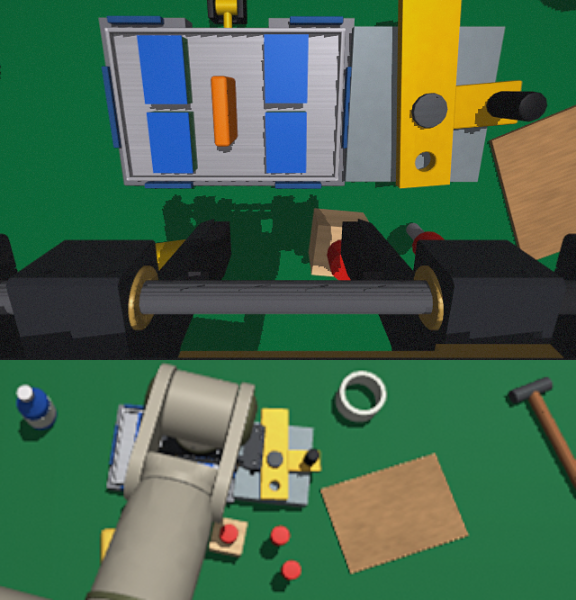

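All four glasses lie flat in the tray, with the film areas at (163,70), (286,68), (171,142) and (286,142), and the rim is still inside the lips. Next I swing the latch back; its handle is at (518,104).

```bash
python3 -c "
from h import *
go([.5853,-.2044,.082],-87,d=-82.2)"
```

```text
roll 82.20  dx 0.2046 dy -0.0315 dz 0.1490 tilt [-0.002  0.001 -1.   ] yaw -4.8
```

Request:
{"api": "drive_tool", "payload": {
  "motion": "0 0 0 8.2 0.07;0 0 0 8.2 0.07;0 0 0 8.2 0.07;0 0 0 8.2 0.07;0 0 0 8.2 0.07;0 0 0 8.2 0.07;0 0 0 8.2 0.07;0 0 0 8.2 0.07;0 0 0 8.2 0.07;0 0 0 8.2 0.07;0.025 0.004 0 0 0.07;0.04 0.0066 0 0 0.07;0.04 0.0066 0 0 0.07;0.04 0.0066 0 0 0.07;0.04 0.0066 0 0 0.07;0.02 0.003 0 0 0.07;0 0 0 0 0.07;0 0 0 0 0.07"
}}

```text
time_s: 52.8
tool_pos: [0.5214, -0.208, 0.276]
tool_rot: [0.0, 0.726, -0.687, -0.001]
wrist_force: [0.2, 0.7, 0.7]
finger_gap: 0.793
gripper_force: 0.0
```

```bash
python3 -c "
from h import *
go([.5853,-.2044,.082],-87)"
```

```text
roll 0.18  dx -0.0003 dy -0.0640 dz 0.1490 tilt [-0.002  0.002 -1.   ] yaw -86.82
```

Request:
{"api": "drive_tool", "payload": {
  "motion": "0 -0.032 0 0 0.08;0 -0.032 0 0 0.08;0 0 0 0 0.08;0 0 0.04 0 0.08;0 0 0.04 0 0.08;0 0 0.04 0 0.08;0 0 0.029 0 0.08;0 0 0 0 0.08;0 0 0 0 0.015;0 0 0 0 0.015;0 0 0 0 0.015;0 0 0 0 0.015;0 0 0 0 0.015;0 0 0 0 0.015;0 0 0 0 0.015;0 0 0 0 0.015;0 0 0 0 0.015;0 0 0 0 0.015;0 0 0 0 0.015;0 0 0 0 0.015",
  "squeeze": 10
}}

```text
time_s: 54.8
tool_pos: [0.5854, -0.2047, 0.1283]
tool_rot: [0.0, 0.727, -0.687, 0.0]
wrist_force: [-0.2, -0.4, 1.0]
finger_gap: 0.268
gripper_force: 10.0
```

```bash
python3 -c "
from h import *
s=bot.state();print(s['tool_pos'],s['wrist_force'],s['finger_gap'],pose()[2])
h=s['tool_pos'][:2]-[.5842,-.1391];print(np.hypot(*h),np.degrees(np.arctan2(h[1],h[0])))"
```

```text
[ 0.58539857 -0.20473131  0.12825407] [-0.17794345 -0.41937779  1.00449014] 0.26829655792803886 -86.79101856705256
0.06564225365286636 -88.95377085725082
```

Request:
{"api": "drive_tool", "payload": {
  "motion": "-0.00003 -0.00567 0 -5 0.015;-0.00003 -0.00567 0 -5 0.015;-0.00003 -0.00567 0 -5 0.015;-0.00003 -0.00567 0 -5 0.015;-0.00003 -0.00567 0 -5 0.015;-0.00003 -0.00567 0 -5 0.015;-0.00003 -0.00567 0 -5 0.015;-0.00003 -0.00567 0 -5 0.015;-0.00003 -0.00567 0 -5 0.015;-0.00003 -0.00567 0 -5 0.015;-0.00003 -0.00567 0 -5 0.015;-0.00003 -0.00567 0 -5 0.015;-0.00003 -0.00567 0 -5 0.015;-0.00003 -0.00567 0 -5 0.015;-0.00003 -0.00567 0 -5 0.015;-0.00003 -0.00567 0 -5 0.015;0 0 0 0 0.015;0 0 0 0 0.015;0 0 0 0 0.015"
}}

```text
time_s: 56.7
tool_pos: [0.6497, -0.1499, 0.1283]
tool_rot: [0.0, 0.998, -0.059, 0.002]
wrist_force: [6.7, -0.9, -3.3]
finger_gap: 0.265
gripper_force: 10.0
```

```bash
python3 -c "
from h import *
s=bot.state();print(s['tool_pos'],s['wrist_force'],s['finger_gap'],pose()[2])
h=s['tool_pos'][:2]-[.5842,-.1391];print(np.hypot(*h),np.degrees(np.arctan2(h[1],h[0])))
go([.6490,-.1445,.0825],-3)"
```

```text
[ 0.64966081 -0.14991577  0.12830862] [ 6.67150765 -0.9004574  -3.34661109] 0.26501435341080015 -6.78736029546241
0.06634831391447558 -9.381939891182805
roll -3.79  dx -0.0009 dy -0.0054 dz 0.0008 tilt [ 0.004 -0.001 -1.   ] yaw -6.79
```

Request:
{"api": "drive_tool", "payload": {
  "motion": "0 -0.0027 0 -2 0.015;0 -0.0027 0 -2 0.015;0 0 0 0 0.015;0 0 0 0 0.015;0 0 0 0 0.05;0 0 0 0 0.05;0 0 0 0 0.05;0 0 0 0 0.05;0 0 0 0 0.05;0 0 -0.03 0 0.05;0 0 -0.04 0 0.05;0 0 -0.04 0 0.05;-0.03 0 -0.02 0 0.05;-0.04 0.01 0 0 0.05;-0.04 0.01 0 0 0.05;-0.04 0.01 0 0 0.05;0 0 0 0 0.05;0 0 0 0 0.05"
}}

```text
time_s: 58.5
tool_pos: [0.4976, -0.1674, 0.2588]
tool_rot: [0.0, 1.0, -0.025, 0.001]
wrist_force: [0.5, 0.1, 0.6]
finger_gap: 0.567
gripper_force: 0.0
```

```bash
cat > look.py <<'E'
from h import *
import sys
p,M,y=pose(); print(p,y); c,im=snap("wrist",sys.argv[1])
h=cv2.cvtColor(im,cv2.COLOR_BGR2HSV); m=cv2.inRange(h,(20,120,80),(34,255,255)); m[260:]=0
ct,hi=cv2.findContours(m,cv2.RETR_CCOMP,1); f=lambda q:np.degrees(np.arctan2(q[1],q[0]))
for k,q in enumerate(ct):
    if hi[0][k][3]>=0 and cv2.contourArea(q)>60:
        r=cv2.fitEllipse(q); print("hole in yellow",np.round(r[0],1),np.round(r[1],1),"area",cv2.contourArea(q),plane(c,[r[0]],.054).round(4))
        x,yy,w,hh=cv2.boundingRect(q); 
        if w<50:
            g=cv2.cvtColor(im,cv2.COLOR_BGR2GRAY)[yy:yy+hh:2,x:x+w:2]; print(g)
    elif cv2.contourArea(q)>1500:
        ap=cv2.approxPolyDP(q,4,True).reshape(-1,2); w=plane(c,ap,.054); print("plate",ap.tolist())
        for i in range(len(ap)):
            d=w[i]-w[i-1]; print("  edge len %.3f ang %.2f"%(np.hypot(d[0],d[1]),f(d)%180))
m=cv2.inRange(h,(0,180,60),(6,255,255))
for q in cv2.findContours(m,0,1)[0]:
    if cv2.contourArea(q)>80: r=cv2.minAreaRect(q); print("red",np.round(r[0],1),np.round(r[1],1),plane(c,[r[0]],.08).round(4))
E
python3 look.py w14.png
```

```text
[ 0.49759577 -0.16740403  0.25881939] -2.852191550013633
plate [[141, 39], [147, 107], [369, 117], [374, 49], [302, 46], [302, 0], [249, 0], [248, 44]]
  edge len 0.079 ang 84.69
  edge len 0.049 ang 174.58
  edge len 0.174 ang 84.63
  edge len 0.049 ang 175.15
  edge len 0.054 ang 84.91
  edge len 0.031 ang 176.42
  edge len 0.038 ang 87.13
  edge len 0.029 ang 172.54
hole in yellow [339.2  82.5] [25.8 27.4] area 553.0 [[ 0.5804 -0.1869  0.054 ]]
[[179 184 184 184 132  79  77  72  87  97 142 189 185 185]
 [183 184 175 116  51  47  44  47  50  57  60 114 186 185]
 [181 182 118  43  49  45  47  44  51  51  55  60 105 188]
 [181 133  43  41  39  48  39  41  47  50  45  53  64 150]
 [179  68  40  45  40  37  45  43  39  37  50  42  58  98]
 [151  30  40  40  48  43  35  40  41  40  45  53  52  87]
 [146  36  41  40  38  45  39  46  41  42  43  48  45  74]
 [142  40  38  38  41  45  41  44  40  39  39  47  52  71]
 [155  31  45  36  37  40  42  40  50  36  38  51  54  80]
 [170  33  41  38  41  41  43  44  39  39  46  52  63 115]
 [179  98  44  46  43  44  38  41  40  43  49  52  74 156]
[... 1962 characters left out ...]
3  84  84  84  85  92  88  88  83  86  91  87
   90  67 176 178]
 [171 172 169  87  53  86  85  83  85  84  85  84  90  86  89  85  86  86
   75  87 176 173]
 [174 172 166  80  88  58  82  86  82  81  85  88  88  84  84  92  85  64
   94 149 175 175]
 [172 170 172 177  79  86  61  77  82  83  85  85  88  89  82  79  43  78
  178 174 175 175]
 [173 171 170 170 174 173  86  83  72  53  66  80  64  45  54  95 179 177
  174 174 175 173]
 [169 170 169 168 168 172 172 175 175 169  83  79  84  79  77  83 172 172
  173 175 174 174]]
red [324.  301.5] [17. 34.] [[ 0.4071 -0.167   0.08  ]]
red [191.2 260.9] [40.4 43.6] [[ 0.4494 -0.0621  0.08  ]]
red [296.5 256.5] [39. 47.] [[ 0.449  -0.1468  0.08  ]]
```

The hole shows dark through both plates. The plate edges lie at 84.7°, against about 85.2° for the station, so the latch is aligned to within half a degree. Now the pin.

```bash
python3 - <<'E'
from h import *
c=cal("top"); print(plane(c,[(333.3,241.2)],.08))
go([.45,-.12,.205],85,d=87.85)
E
```

```text
[[ 0.43756319 -0.05458317  0.08      ]]
roll -87.85  dx 0.0430 dy -0.0522 dz 0.0086 tilt [ 0.001 -0.    -1.   ] yaw -2.81
```

Request:
{"api": "drive_tool", "payload": {
  "motion": "0 0 0 -8 0.088;0 0 0 -8 0.088;0 0 0 -8 0.088;0 0 0 -8 0.088;0 0 0 -8 0.088;0 0 0 -8 0.088;0 0 0 -8 0.088;0 0 0 -8 0.088;0 0 0 -8 0.088;0 0 0 -8 0.088;0 0 0 -7.8 0.088;0.022 -0.025 0 0 0.088;0.021 -0.026 0 0 0.088;0 0 0 0 0.088;0 0 0 0 0.088"
}}

```text
time_s: 60.05
tool_pos: [0.4517, -0.1198, 0.2585]
tool_rot: [0.001, 0.737, 0.676, 0.0]
wrist_force: [0.6, 0.3, -0.2]
finger_gap: 1.0
gripper_force: 0.0
```

```bash
python3 -c "
from h import *
go([.45,-.12,.205],85)"
```

```text
roll 0.08  dx -0.0003 dy -0.0017 dz 0.0085 tilt [ 0.001 -0.001 -1.   ] yaw 85.08
```

```bash
python3 look.py w15.png | grep -E "red|^\[0"; python3 - <<'E'
from h import *
im=cv2.imread("pics/w15.png"); c=cal("wrist"); h=cv2.cvtColor(im,cv2.COLOR_BGR2HSV)
# brighter top face of head only, and plywood
m=cv2.inRange(h,(0,150,60),(8,255,255))|cv2.inRange(h,(172,150,60),(180,255,255))
q=max(cv2.findContours(m,0,1)[0],key=cv2.contourArea); x,y,w,hh=cv2.boundingRect(q); print(x,y,w,hh); print(h[y:y+hh:3,x+w//2,2], h[y+hh//2,x:x+w:4,2])
print("cam",c[2], plane(c,[(x,y),(x+w,y+hh)],.08))
E
```

```text
red [238.5 252. ] [48. 39.] [[ 0.3851 -0.1582  0.08  ]]
red [306.  224.5] [47. 40.] [[ 0.4409 -0.1397  0.08  ]]
red [293.5 109. ] [46. 46.] [[ 0.4404 -0.0523  0.08  ]]
270 86 47 48
[151 218 218 218 219 220 220 221 219 220 107 105 112 108 105 107] [115 213 214 216 217 218 220 224 224  99 108 110]
cam [ 0.45765905 -0.04669115  0.33892996] [[ 0.42596373 -0.03591557  0.08      ]
 [ 0.45569421 -0.07160984  0.08      ]]
```

```bash
python3 -c "
from h import *
go([.440,-.053,.0725],85)"
```

```text
roll 0.05  dx 0.0660 dy -0.0178 dz 0.1409 tilt [ 0.001 -0.001 -1.   ] yaw 85.05
```

Request:
{"api": "drive_tool", "payload": {
  "motion": "0.022 -0.006 0 0 0.088;0.022 -0.006 0 0 0.088;0.022 -0.0058 0 0 0.088;0 0 0 0 0.088;0 0 0.04 0 0.088;0 0 0.04 0 0.088;0 0 0.03 0 0.088;0 0 0.02 0 0.088;0 0 0.0109 0 0.088;0 0 0 0 0.088;0 0 0 0 0.02;0 0 0 0 0.02;0 0 0 0 0.02;0 0 0 0 0.02;0 0 0 0 0.02;0 0 0 0 0.02;0 0 0 0 0.02;0 0 0 0 0.02;0 0 0 0 0.02;0 0 0 0 0.02",
  "squeeze": 25
}}

```text
time_s: 62.1
tool_pos: [0.4388, -0.0526, 0.1174]
tool_rot: [0.0, 0.737, 0.676, 0.0]
wrist_force: [0.1, 0.9, 2.1]
finger_gap: 0.377
gripper_force: 25.0
```

```bash
python3 look.py w16.png | grep -E "red|^\[0"; python3 -c "
from h import *
s=bot.state();print(s['tool_pos'],s['wrist_force'],s['finger_gap']*88,s['gripper_force'],pose()[2])"
```

```text
red [317.5 271. ] [78. 85.] [[ 0.4395 -0.0401  0.08  ]]
[ 0.43885295 -0.0526199   0.11743584] [0.58153109 0.09655828 2.30617915] 33.150607544873125 25.00004595145583 85.00696946442385
```

Request:
{"api": "drive_tool", "payload": {
  "motion": "0 0 -0.01 0 0.02;0 0 -0.02 0 0.02;0 0 -0.03 0 0.02;0 0 -0.03 0 0.02;0 0 -0.01 0 0.02;0 0 0 0 0.02;0 0 0 0 0.02"
}}

```text
time_s: 62.85
tool_pos: [0.4381, -0.0524, 0.2163]
tool_rot: [-0.001, 0.737, 0.676, -0.0]
wrist_force: [-1.5, -0.1, -0.6]
finger_gap: 0.379
gripper_force: 25.0
```

```bash
python3 - <<'E'
from h import *
c,im=snap("wrist","w17.png"); p,M,y=pose(); print(p,y,bot.state()["wrist_force"],bot.state()["finger_gap"])
h=cv2.cvtColor(im,cv2.COLOR_BGR2HSV); m=cv2.inRange(h,(0,150,40),(8,255,255))
q=max(cv2.findContours(m,0,1)[0],key=cv2.contourArea); x,yy,w,hh=cv2.boundingRect(q); print(x,yy,w,hh)
q=q.reshape(-1,2); t=q[q[:,1]<yy+12]
e=((plane(c,t,p[2]-.0375)-p)@M); print(e[:,0].max(), e[:,:2].round(4)[np.argsort(e[:,1])][::4].tolist())
# shank: grey pixels ahead? fit circle radius 17 to far arc
from scipy.optimize import least_squares
r=least_squares(lambda v:np.hypot(e[:,0]-v[0],e[:,1]-v[1])-.017,[0,0]); print("head centre in tool",r.x,np.abs(r.fun).max())
go([.5806,-.1869,.13],85)
E
```

```text
[ 0.43810567 -0.05239287  0.21607612] 85.00723109676218 [-0.62945873 -0.38598105 -1.30115973] 0.3767890257615953
274 232 87 79
0.02779696155181915 [[0.0236, -0.0093], [0.0243, -0.0082], [0.0259, -0.0071], [0.0263, -0.0056], [0.0266, -0.0046], [0.027, -0.0038], [0.027, -0.0024], [0.0274, -0.0013], [0.0274, -0.0002], [0.0274, 0.0012], [0.027, 0.0026], [0.0266, 0.0041], [0.0259, 0.0051], [0.0259, 0.0059], [0.0251, 0.0066], [0.0243, 0.008]]
head centre in tool [ 0.01006039 -0.00061231] 0.0011127006217597248
roll 0.01  dx -0.1216 dy 0.1537 dz 0.0411 tilt [-0.003  0.001 -1.   ] yaw 85.01
```

```bash
python3 - <<'E'
from h import *
from scipy.optimize import least_squares
c=cal("wrist"); im=cv2.imread("pics/w17.png"); p,M,y=pose()
h=cv2.cvtColor(im,cv2.COLOR_BGR2HSV); m=cv2.inRange(h,(0,150,40),(8,255,255))
q=max(cv2.findContours(m,0,1)[0],key=cv2.contourArea).reshape(-1,2); t=q[q[:,1]<244]
e=((plane(c,t,p[2]-.0675)-p)@M); r=least_squares(lambda v:np.hypot(e[:,0]-v[0],e[:,1]-v[1])-.017,[0,0]); print("head centre in tool",r.x,np.abs(r.fun).max())
print(h[232:311:4,317,2])
E
```

```text
head centre in tool [-0.00136426 -0.00054294] 0.001300903728477236
[ 98 102 104 102 102  98 106 117 130 130 129 131 127 130 129 128 131 133
 129 129]
```

Request:
{"api": "drive_tool", "payload": {
  "motion": "-0.012 0.015 0 0 0.02;-0.0228 0.0289 0 0 0.02;-0.0228 0.0289 0 0 0.02;-0.0228 0.0289 0 0 0.02;-0.0228 0.0289 0 0 0.02;-0.0184 0.0237 0 0 0.02;0 0 0 0 0.02;0 0 0.02 0 0.02;0 0 0.015 0 0.02;0 0 0.005 0 0.02;0 0 0 0 0.02;0 0 0 0 0.02"
}}

```text
time_s: 64.1
tool_pos: [0.5818, -0.187, 0.1776]
tool_rot: [0.0, 0.737, 0.676, 0.0]
wrist_force: [-0.1, 0.3, -0.1]
finger_gap: 0.374
gripper_force: 25.0
```

```bash
python3 - <<'E'
from h import *
go([.5812,-.1870,.125],85); print(bot.state()["wrist_force"])
E
```

```text
roll 0.02  dx -0.0001 dy -0.0006 dz 0.0076 tilt [ 0. -0. -1.] yaw 85.02
[-0.12967006  0.28474839 -0.10254603]
```

Request:
{"api": "drive_tool", "payload": {
  "motion": "0 -0.0003 0.004 0 0.02;0 0 0.004 0 0.02;0 0 0.003 0 0.02;0 0 0.002 0 0.02;0 0 0.002 0 0.02;0 0 0.002 0 0.02;0 0 0 0 0.02"
}}

```text
time_s: 64.8
tool_pos: [0.5814, -0.1871, 0.16]
tool_rot: [-0.0, 0.737, 0.676, -0.0]
wrist_force: [-0.4, -0.2, -1.4]
finger_gap: 0.379
gripper_force: 25.0
```

Tip at about 47 mm, inside the latch hole, with no contact force. I continue down.

Request:
{"api": "drive_tool", "payload": {
  "motion": "0 0 0.003 0 0.02;0 0 0.003 0 0.02;0 0 0.003 0 0.02;0 0 0.003 0 0.02;0 0 0.002 0 0.02;0 0 0 0 0.02"
}}

```text
time_s: 65.4
tool_pos: [0.5814, -0.1871, 0.146]
tool_rot: [-0.0, 0.737, 0.676, -0.0]
wrist_force: [-0.3, 0.3, -0.6]
finger_gap: 0.38
gripper_force: 25.0
```

Request:
{"api": "drive_tool", "payload": {
  "motion": "0 0 0.004 0 0.02;0 0 0.004 0 0.02;0 0 0.004 0 0.02;0 0 0.004 0 0.02;0 0 0.004 0 0.02;0 0 0.002 0 0.02;0 0 0.001 0 0.02;0 0 0 0 0.02;0 0 0 0 0.02"
}}

```text
time_s: 66.3
tool_pos: [0.5816, -0.1871, 0.1235]
tool_rot: [0.0, 0.737, 0.676, 0.0]
wrist_force: [0.5, 1.1, -1.5]
finger_gap: 0.377
gripper_force: 25.0
```

Request:
{"api": "drive_tool", "payload": {
  "motion": "0 0 0.001 0 0.02;0 0 0.001 0 0.02;0 0 0.0005 0 0.02;0 0 0.0005 0 0.02;0 0 0 0 0.02;0 0 0 0 0.02"
}}

```text
time_s: 66.9
tool_pos: [0.5816, -0.1872, 0.1214]
tool_rot: [0.001, 0.737, 0.676, 0.0]
wrist_force: [-2.7, 1.4, 7.0]
finger_gap: 0.378
gripper_force: 25.0
```

Contact of 7 N came at exactly the predicted height, so the head is on the plate. I release, retreat and check.

Request:
{"api": "drive_tool", "payload": {
  "motion": "0 0 0 0 0.055;0 0 0 0 0.055;0 0 0 0 0.055;0 0 0 0 0.055;0 0 0 0 0.055;0 0 -0.02 0 0.055;0 0 -0.04 0 0.055;0 0 -0.04 0 0.055;0 0 -0.04 0 0.055;-0.04 0 -0.01 0 0.055;-0.03 -0.01 0 0 0.055;0 0 0 0 0.055;0 0 0 0 0.055"
}}

```text
time_s: 68.2
tool_pos: [0.5652, -0.2561, 0.27]
tool_rot: [-0.0, 0.738, 0.675, 0.0]
wrist_force: [0.5, -0.3, 0.0]
finger_gap: 0.623
gripper_force: 0.0
```

```bash
python3 look.py w18.png | grep -E "red|edge|^\[0|hole in"; python3 - <<'E'
from h import *
ct,it=snap("top","top18.png"); cs,si=snap("side","side18.png")
# head height by two views
P=[]
for c,im in((ct,it),(cs,si)):
    h=cv2.cvtColor(im,cv2.COLOR_BGR2HSV); m=cv2.inRange(h,(0,150,60),(6,255,255))
    e=proj(c,[[.5815,-.187,.07]])[0]; print("expect",e)
    for q in cv2.findContours(m,0,1)[0]:
        r=cv2.boundingRect(q)
        if abs(r[0]-e[0])<40 and abs(r[1]-e[1])<40 and cv2.contourArea(q)>10: print(" red box",r)
    for z in (.054,.084): print("  z",z,proj(c,[[.5815,-.187,z]])[0].round(1))
c,im=snap("wrist"); glasses(cs,si,.049)
E
```

```text
edge len 0.099 ang 84.94
  edge len 0.049 ang 174.91
  edge len 0.054 ang 83.45
  edge len 0.059 ang 175.61
  edge len 0.015 ang 84.55
  edge len 0.018 ang 18.44
  edge len 0.015 ang 149.62
  edge len 0.011 ang 84.81
  edge len 0.020 ang 35.95
  edge len 0.044 ang 174.89
  edge len 0.005 ang 94.94
  edge len 0.049 ang 174.91
hole in yellow [331.3 103. ] [46.6 48.4] area 1766.0 [[ 0.5821 -0.1872  0.054 ]]
hole in yellow [329.8  34.5] [42.2 46.7] area 1547.0 [[ 0.585  -0.1366  0.054 ]]
red [331. 103.] [43.8 45.3] [[ 0.581  -0.1868  0.08  ]]
red [70.3 98.6] [65.7 44.5] [[ 0.3906 -0.1668  0.08  ]]
red [140.7  64.6] [61.  45.5] [[ 0.4473 -0.1483  0.08  ]]
expect [375.69153249 197.74462439]
 red box (372, 193, 5, 9)
  z 0.054 [375. 199.]
  z 0.084 [376.3 196.7]
expect [362.19156593 249.65609329]
 red box (355, 242, 16, 19)
  z 0.054 [361.6 255.4]
  z 0.084 [362.7 244.6]
```

The pin head sits at (0.581, -0.187) and the side view places it flush on the plate. The latch stands at 84.9°, which is locked. I hand the job in.

```bash
python3 -c "
from rig import bot
print(bot.close_job())"
```

```text
the job is handed in; nothing more can be done
None
```

I handed the job in at about 68 s of robot time: the tray is in the bay with all four glass blocks flat in it, the latch is turned back over its end and the red pin is fully home; I inferred from the seated tray that the lever is held down, without measuring it.

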